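# Pack the second serving board over a separator card

## Robot

A 6-joint arm with a two-finger parallel gripper is mounted at the origin on the work surface. World frame = base frame: x ahead of the robot, y to its left, z up, the work surface at z = 0. Lengths are in m, angles in rad, forces in N, time in s.
With the tool pointing down it reaches from about 0.3 to 0.95 m from the base axis. Payload 3.1 kg.
Tool frame: the origin (TCP) lies midway between the tips of the shut fingers; the grasp point (between the pads) lies 19 mm behind it (r.grip_depth is the distance from the TCP to the grasp point, in m); z points along the fingers, y is the line along which they close (so a half turn about z gives the same grasp; the last joint's range is limited). The gripper opens to 85 mm and grips with 20 to 120 N. Pads are 22 mm wide; open, the fingers measure 114 mm over their backs; the gripper's body (76 mm by 85 mm) begins 54 mm behind the grasp point. The pads swing forward as they close: fully open they stand 13 mm farther back than shut.
Start: joints at [-1.343, 0.308, 1.634, -0, 1.2, -0.07], TCP at [0.183, -0.598, 0.194] pointing down, gripper open.
Joint ranges: [-3.06, 3.06], [-0.79, 1.96], [0.05, 2.63], [-1.19, 4.34], [0.05, 2.64], [-2.94, 2.94]. Speed limits (rad/s): [2.79, 2.79, 3.14, 3.14, 3.14, 3.14].

## Interface

Orientations are given as a rotation vector (axis times angle).
In Python, from workcell import sensors, grab_frame, camera_info, order, r gives the robot as it stands.
- The arm moves only by the tool drive_tool, never from a script. Its arguments are lists of equal length, an entry for each row: "hand": the opening, from 0 (shut) to 1 (fully open); "offset": the shift along the tool's x, y, z in units of 0.5 m (1.0 is 0.5 m), a list of three; "angular": the turn, a rotation vector about the tool's x, y, z in units of 30 degrees (1.0 is 30 degrees), a list of three. In form: {"hand": [hand, ...], "offset": [[x, y, z], ...], "angular": [[ax, ay, az], ...]}. A call has 1 to 12 rows; each row is the pose to reach, as a shift and turn from the pose commanded when the call began, along the tool's axes at that moment; what a row does not reach only later rows make up. A row lasts 1/10 s, in which the tool goes at most 50 mm and 8.59 degrees, less where a joint would pass 70% of its speed; a pose out of reach is approached as far as the arm can. A call with a number of a shift or a turn outside -1 to 1 is refused whole. A call with a gripper value outside its range is refused whole. The fingers move at their own pace and stop on an object; the grip force is fixed at half the most. Time passes only in rows, so rows that repeat a pose let the fingers close. It gives the time, the measured TCP pose, the force, the opening and the grip force at its end, in the units of the state.
- sensors.get_obs(): the state, without advancing time (a new reading comes with each control period).
- grab_frame(name): name is "side" or "top"; returns the picture (480x640x3 uint8, blue, green, red); there is no depth.
- camera_info(name): a dict with "vfov" (degrees; the focal length in pixels is half the picture's height over the tangent of half this angle, whatever the lens; pixels are square), "cx", "cy" (the principal point, pixels), "world_from_camera" (4x4, takes a point from camera to world coordinates). Camera axes: x right, y down, z forward; pixel columns grow to the right and rows downward; lengths in m; the calibration is good to about 2 mm. A picture is of the moment at which its call begins. camera_info takes no time and is no camera call.
- order.job_done(): hands the job in; it is judged then, once.
The state is a dict: "clock": time; "qpos": joint angles; "qvel": joint speeds; "tau": joint torques, N m; "position": TCP position; "ee_rot": TCP orientation; "wrist_force": force on the tool from outside, world axes, zero at the start; "torque": the same for the moment, N m; "width": opening from 0.0 (shut) to 1.0 (fully open); "grip_force": force on a finger pad.
Only numpy, scipy, OpenCV 4.12 (cv2) and the standard library are available. Lean on these libraries where they do the work, as an engineer would, in place of code of your own. Each camera call takes 0.05 s, during which the arm holds its last target. There are 200 camera calls.

## Task

A customer is buying the pair of dark serving boards: one already lies in the open carton. Without shifting that board, lay the grey separator card flat and square on it, then take the dark board off the sloping stand - slide it up the slope until the cap of its peg stands in the wide end of its keyhole, and lift it off without forcing it - and set it down gently, flat and square on the card, edges in line with the board below. Leave the pale board hanging and the kettle, steamer and carton lid where they are, and let go of everything.

Things in the scene. Friction and masses are not known exactly. Their poses are not given: they have to be found in the camera images.
- board_hung: Dark wooden serving board hanging on one of the two pegs of the sloping stand (which one varies). 190 long (x), 60 wide (y), 16 thick (z), 0.11 to 0.2 kg. Origin: middle of its underside, the face lying on the slats; z points out of the slope, x up the slope to its keyhole end.
- board_hung_keyhole (a point): Middle of the wide end (24 across) of the hung board's through keyhole, at its underside: board x = +52, y = 0, z = 0. From it a slot 11 wide runs on to x = +83, where the peg now stands. To free it: about 27 along its +x, flat on the slats, then off along +z by over 25.
- peg_a (a point): Foot of the stand's right peg (its -y side), in the face of the upper slat. The peg stands square to the slope: shank 8 in diameter; its cap, 17 in diameter, begins 18.5 above the slat and ends 22.5 above it.
- peg_b (a point): The same for the left peg (+y side), 120 from the right one.
- stand: Green-painted wooden display stand, fixed, 330 wide. Origin on the table under the middle of its face; x level to its high back, y to its left. The face passes 110 above the origin and rises 35 degrees towards +x; boards hang at y = -60 and +60. Slats lie 45 to 95 below and 55 to 115 above mid-slope, open between them. Side rails at y = -152, +152, 12 below the face.
- board_pale: The pale wooden board of the same size and shape on the other peg; same frame. It stays.
- board_packed: The dark serving board, same size, shape and frame, lying flat in the carton, face up. Loose. Its underside lies 4 above the table.
- card: Stiff grey separator card, 190 long (x), 66 wide (y), 5 thick (z), 0.04 kg, origin at the middle of its underside. It lies at first on the bundle, overhanging it by 10 on each side.
- bundle: Strapped bundle of smaller cards under the separator card, 170 x 46, 30 high, fixed; origin under its middle, x along its length.
- carton: Open shallow carton, fixed, 250 (x) by 175 (y) outside, 32 high, walls and floor 4; origin under its middle, on the table.
- kettle: Brass kettle, 120 across, 155 high with its bail handle; origin at the middle of its foot. Loose.
- steamer: Bamboo steamer basket with its lid, 156 across, 91 high; origin at the middle of its foot. Loose.
- carton_lid: The carton's lid lying open side up, 262 by 187, 45 high; origin under its middle. Loose.
Not all that is in view belongs to the job. Leave any orange or pink look-alike of the board_hung alone. There is more than one size of the card; the one meant has the size given above.

How it is judged:
On the way, in this order (a step that is already met when the one before it is completed fails the run):
1. the card lies flat and square on the packed board, let go, within 10 mm of centred and 6 degrees of square (x of card in the frame of board_packed between -0.01 and 0.01 m and y of card in the frame of board_packed between -0.01 and 0.01 m and z of card in the frame of board_packed between 0.014 and 0.018 m and angle between the x axis of card and the x axis of board_packed, either way round below 0.105 rad and angle between card's own z axis and vertical below 0.05 rad and contact force between card and the fingers below 0.2 N), for 0.2 s.
2. the dark board is off its peg and clear of the stand (distance between board_hung_keyhole and peg_a above 0.045 m and distance between board_hung_keyhole and peg_b above 0.045 m and contact force between board_hung and stand below 0.1 N), for 0.1 s.
At the end, for the whole second after the job is handed in: The card lies flat on the packed board (within 10 mm of centred, 6 degrees of square); the dark board from the stand lies flat, face up, on the card, within 10 mm lengthwise, 8 mm crosswise and 6 degrees of the board below; the packed board has moved less than 15 mm and all is at rest (x of card in the frame of board_packed between -0.01 and 0.01 m and y of card in the frame of board_packed between -0.01 and 0.01 m and z of card in the frame of board_packed between 0.014 and 0.018 m and angle between the x axis of each of card, board_hung and the x axis of board_packed, either way round below 0.105 rad and x of board_hung in the frame of board_packed between -0.01 and 0.01 m and y of board_hung in the frame of board_packed between -0.008 and 0.008 m and z of board_hung in the frame of board_packed between 0.019 and 0.023 m and angle between each of board_hung, board_packed's own z axis and vertical below 0.05 rad and distance of board_packed from where it was at the start of the episode below 0.015 m and linear speed of each of board_hung, card below 0.01 m/s); the robot touches nothing.
It fails at once if the pale board is moved more than 15 mm (distance of board_pale from where it was at the start of the episode above 0.015 m).
It fails at once if the kettle, steamer or carton lid is moved more than 20 mm (distance of any of kettle, steamer, carton_lid from where it was at the start of the episode above 0.02 m).
It fails at once if the dark board is forced against the stand or its peg (over 60 N) (contact force between board_hung and stand above 60 N).
It fails at once if the dark board comes down on the card faster than 0.4 m/s (dropped from over about 8 mm) or is pressed on it with over 45 N (contact force between board_hung and card above 45 N or (horizontal distance between board_hung and board_packed below 0.06 m and z of board_hung in the frame of board_packed below 0.036 m and linear speed of board_hung above 0.4 m/s)).
It also fails if it takes over 58 s, if anything falls off the work surface, if the arm or the gripper's body presses on something with over 40 N, if the wrist force passes 120 N, or if a joint passes its speed limit or range.

## Working session

There is one attempt and no reset: what is moved stays moved. The work goes in short steps, Python scripts to look and compute and a tool call to move; the robot and the scene stay as the last step left them, time stands still between calls to the robot, and variables do not carry over. Pictures are saved under pics/ and viewed, at most 10 in all, crops included, and the job is handed in when it is done.

Besides the shell and the picture viewer there is one more tool, called after ">>>" by a JSON object that holds its "method" and its "body", one argument or row to a line. drive_tool: Moves the arm, as the interface text tells. Its arguments: {"type":"object","properties":{"hand":{"type":"array"},"offset":{"type":"array"},"angular":{"type":"array"}},"required":["hand","offset","angular"]}

```bash
mkdir -p pics; ls; python3 - <<'E'
from workcell import sensors, grab_frame, camera_info, order, r
import cv2
for n in("side","top"):
    cv2.imwrite(f"pics/{n}0.png",grab_frame(n)); print(n,camera_info(n))
print(sensors.get_obs())
E
```

```text
pics
side {'vfov': 55.102636595144176, 'cx': 325.7098546903391, 'cy': 238.47997574797176, 'world_from_camera': array([[ 0.99963255,  0.00432866,  0.02675856,  0.44177046],
       [-0.01981905, -0.55673798,  0.8304517 , -1.29358541],
       [ 0.01849225, -0.83067688, -0.55644762,  0.91332272],
       [ 0.        ,  0.        ,  0.        ,  1.        ]])}
top {'vfov': 48.86601540174424, 'cx': 315.65635418059736, 'cy': 245.54739923425655, 'world_from_camera': array([[ 0.07795234, -0.97425972,  0.21152168,  0.20507326],
       [-0.99694228, -0.07733267,  0.01121337, -0.09737811],
       [ 0.0054328 , -0.21174902, -0.97730898,  1.4279524 ],
       [ 0.        ,  0.        ,  0.        ,  1.        ]])}
{'clock': 0.1, 'qpos': array([-1.34269375e+00,  3.08930486e-01,  1.63503401e+00,  1.66227997e-05,
        1.19969872e+00, -6.96768190e-02]), 'qvel': array([-0.00100585, -0.00161776, -0.00195459,  0.0002684 , -0.00093378,
        0.00113504]), 'tau': array([-8.15843268e-04, -4.16408622e+01, -2.77645129e+01, -1.26559712e-04,
        3.99553013e-03, -1.76305076e-05]), 'position': array([ 0.18318349, -0.59670647,  0.1926662 ]), 'ee_rot': array([-3.10479425e+00, -4.65708754e-01,  2.32964657e-04]), 'wrist_force': array([0.74494059, 0.13307138, 0.67140809]), 'torque': array([ 0.01395902, -0.00016514, -0.0115741 ]), 'grip_force': 0.0, 'width': 1.0033433565739345}
```

View pics/top0.png

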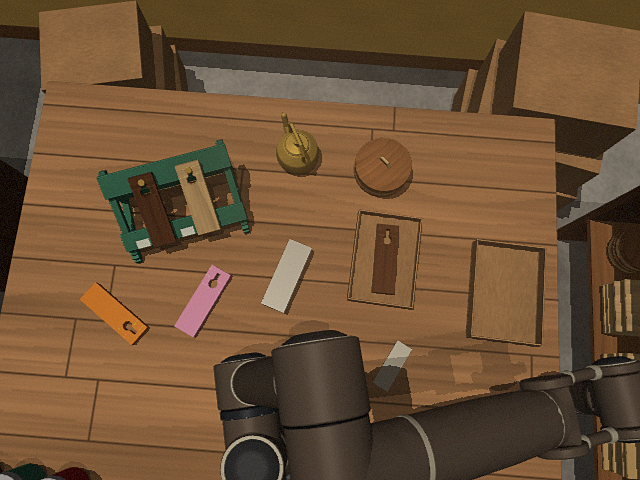

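View pics/side0.png

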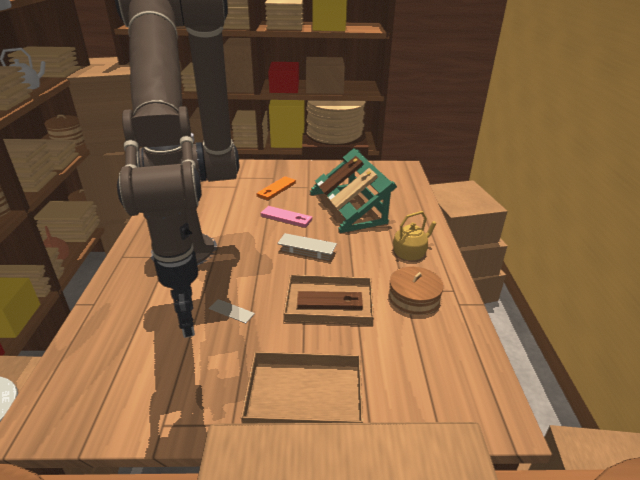

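```bash
cat > h.py <<'E'
import numpy as np, cv2
from workcell import sensors, grab_frame, camera_info, order, r
from scipy.spatial.transform import Rotation as R
def ray(n,p):
    c=camera_info(n); f=240/np.tan(np.radians(c["vfov"]/2)); T=c["world_from_camera"]
    p=np.atleast_2d(p).astype(float)
    d=np.c_[(p-[c["cx"],c["cy"]])/f,np.ones(len(p))]@T[:3,:3].T
    return T[:3,3],d
def plane(n,p,z):
    o,d=ray(n,p); return o+d*((z-o[2])/d[:,2])[:,None]
def proj(n,P):
    c=camera_info(n); f=240/np.tan(np.radians(c["vfov"]/2)); T=c["world_from_camera"]
    q=(np.atleast_2d(P)-T[:3,3])@T[:3,:3]
    return q[:,:2]/q[:,2:]*f+[c["cx"],c["cy"]]
def seg(img,seed,tol):
    m=np.zeros((482,642),np.uint8)
    cv2.floodFill(img.copy(),m,seed,0,(tol,)*3,(tol,)*3,4|(255<<8)|cv2.FLOODFILL_MASK_ONLY|cv2.FLOODFILL_FIXED_RANGE)
    return m[1:-1,1:-1]
def rect(n,m,z):
    c=max(cv2.findContours(m,cv2.RETR_EXTERNAL,cv2.CHAIN_APPROX_NONE)[0],key=cv2.contourArea)[:,0]
    P=plane(n,c,z)[:,:2]; (cx,cy),(w,h),a=cv2.minAreaRect((P*1000).astype(np.float32))
    if w<h: w,h,a=h,w,a+90
    return [round(float(v),1) for v in(cx,cy,w,h,(a+90)%180-90)]
E
python3 - <<'E'
from h import *
t=cv2.imread("pics/top0.png"); s=cv2.imread("pics/side0.png")
for tol in(25,40):
    for nm,sd,z in(("card",(287,276),.035),("packed",(385,270),.02),("small",(397,355),.005),("pink",(205,300),.016)):
        print(tol,nm,rect("top",seg(t,sd,tol),z))
    print("side card",rect("side",seg(s,(305,243),tol),.035),"packed",rect("side",seg(s,(320,300),tol),.02))
print("carton",plane("top",[(361,211),(421,219),(413,308),(348,300)],.032).round(3)[:,:2].tolist())
a=cv2.resize(t[130:270,90:260],None,fx=4,fy=4,interpolation=cv2.INTER_CUBIC)[:560]
cv2.imwrite("pics/st.png",a)
a=cv2.resize(t[200:320,250:430],None,fx=4,fy=4,interpolation=cv2.INTER_CUBIC)
cv2.imwrite("pics/cc.png",a)
E
```

```text
25 card [421.6, -9.4, 187.0, 64.8, -18.5]
25 packed [489.1, -272.2, 192.4, 64.7, -1.4]
25 small [240.6, -323.8, 53.7, 44.0, -28.2]
25 pink [338.5, 209.6, 189.4, 59.4, -24.8]
side card [419.2, -8.7, 187.0, 63.9, -18.4] packed [489.4, -274.6, 189.1, 65.8, 0.1]
40 card [420.8, -9.1, 189.3, 65.4, -18.5]
40 packed [489.1, -272.2, 193.5, 64.7, -1.4]
40 small [230.7, -318.5, 76.2, 44.1, -28.2]
40 pink [338.4, 209.4, 189.7, 59.9, -24.8]
side card [419.3, -8.8, 189.0, 64.9, -18.8] packed [489.2, -279.5, 190.0, 74.1, -2.2]
carton [[0.614, -0.198], [0.604, -0.363], [0.359, -0.351], [0.367, -0.178]]
```

View pics/st.png

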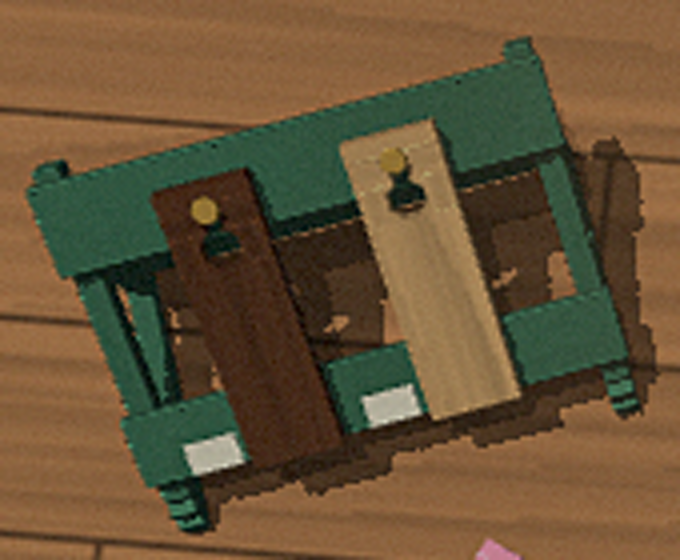

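View pics/cc.png

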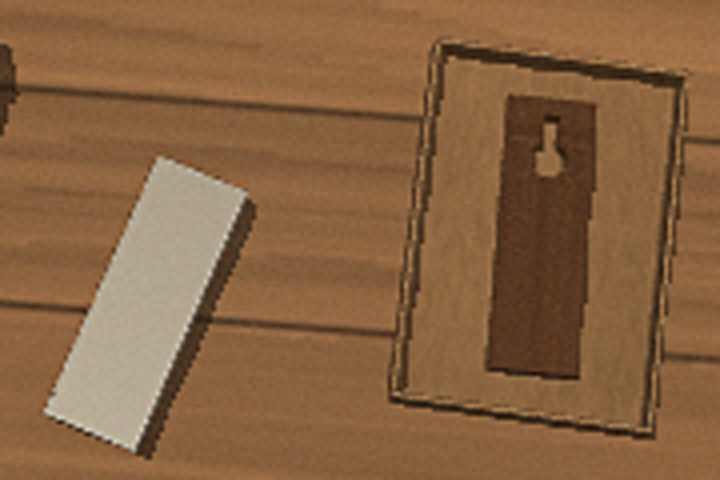

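```bash
cat >> h.py <<'E'
def fr(p,yaw,pitch=0): # 4x4
    T=np.eye(4); T[:3,:3]=R.from_euler("zy",[yaw,-pitch]).as_matrix(); T[:3,3]=p; return T
E
python3 - <<'E'
from h import *
from scipy.optimize import least_squares
# packed: board corners (top face z=.020)
c=np.array([(507,95),(597,102),(580,379),(487,370)])/4+[250-.375,200-.375]
P=plane("top",c,.02)[:,:2]; print("packed",P.round(4).tolist(),P.mean(0),[np.linalg.norm(P[i]-P[i-1]).round(4) for i in range(4)])
a=(P[0]+P[1]-P[2]-P[3]); print("yaw",np.degrees(np.arctan2(a[1],a[0])))
c=np.array([(158,156),(248,195),(139,453),(45,411)])/4+[250-.375,200-.375]
P=plane("top",c,.035)[:,:2]; print("card",P.mean(0),[np.linalg.norm(P[i]-P[i-1]).round(4) for i in range(4)])
a=(P[0]+P[1]-P[2]-P[3]); print("yaw",np.degrees(np.arctan2(a[1],a[0])))
off=np.array([90-.375,130-.375])
D=np.array([(152,190),(246,168),(342,438),(252,465)])/4+off
L=np.array([(340,142),(433,119),(520,398),(435,420)])/4+off
K=np.array([(205,210),(392,161)])/4+off
al=np.radians(35)
def model(p):
    x,y,yaw,up,ud,ul=p[:6]; S=fr([x,y,.11],yaw,al)
    q=lambda u,v,h:(S@[u,v,h,1])[:3]
    f=lambda u,v:[q(u+.095,v+.03,.016),q(u+.095,v-.03,.016),q(u-.095,v-.03,.016),q(u-.095,v+.03,.016)]
    return proj("top",f(ud,.06+p[6])+f(ul,-.06+p[7])+[q(up,.06,.0225),q(up,-.06,.0225)])
o=np.vstack([D,L,K])
res=lambda p:np.r_[(model(p)-o).ravel(),p[6:]/.001,(p[3]-p[4]-.083)/.002,(p[3]-p[5]-.083)/.002]
s=least_squares(res,[.5,.4,.3,.085,0,0,0,0]); p=s.x
print(p.round(4),np.degrees(p[2])); print(((model(p)-o)).round(1).tolist())
S=fr([p[0],p[1],.11],p[2],al)
print("dark centre underside",(S@[p[4],.06+p[6],0,1])[:3], "slope rot",R.from_matrix(S[:3,:3]).as_rotvec())
s=cv2.imread("pics/side0.png"); print(proj("side",[(S@[p[3],v,.0225,1])[:3] for v in(.06,-.06)]))
a=cv2.resize(s[140:240,300:410],None,fx=5,fy=5,interpolation=cv2.INTER_CUBIC)
pr=lambda u,v,h:tuple(((proj("side",(S@[u,v,h,1])[:3])[0]-[300,140])*5+2).round().astype(int).tolist())
for u,v in((.06+p[6],p[4]),(-.06+p[7],p[5])):
    cv2.polylines(a,[np.array([pr(v+i*.095,u+j*.03,.016) for i,j in((1,1),(1,-1),(-1,-1),(-1,1))])],True,(0,255,255),1)
    cv2.circle(a,pr(p[3],u,.0225),6,(255,0,255),1)
cv2.imwrite("pics/ss.png",a)
E
```

```text
packed [[0.5853, -0.243], [0.5853, -0.3051], [0.3932, -0.3023], [0.3944, -0.2399]] [ 0.48955517 -0.27257859] [np.float64(0.191), np.float64(0.062), np.float64(0.192), np.float64(0.0624)]
yaw -0.8911632204102026
card [ 0.42001618 -0.01065276] [np.float64(0.1871), np.float64(0.0666), np.float64(0.1872), np.float64(0.0681)]
yaw -18.126883407026295
[ 0.5606  0.2783  0.298   0.0979  0.0163  0.0183  0.0011 -0.0009] 17.07376762103444
[[0.9, -0.5], [-0.2, -0.1], [0.6, 1.4], [1.7, -0.8], [-0.6, 0.2], [-0.9, 0.8], [0.1, 1.4], [-0.5, 0.5], [0.2, -2.4], [-1.2, -0.4]]
dark centre underside [0.55867238 0.34152685 0.10865226] slope rot [-0.09100841 -0.60628139  0.28864179]
[[356.87427853 159.86630287]
 [367.40927531 167.80527072]]
```

View pics/ss.png

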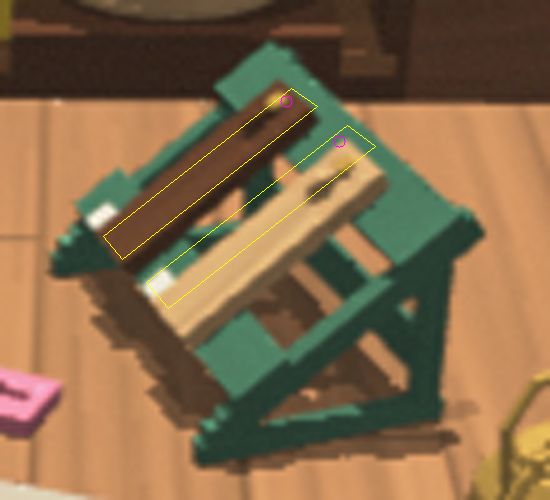

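```bash
sed -i 's/from_euler("zy"/from_euler("ZY"/' h.py
cat > fit.py <<'E'
from h import *
from scipy.optimize import least_squares
off=np.array([90-.375,130-.375])
D=np.array([(152,190),(246,168),(342,438),(252,465)])/4+off
L=np.array([(340,142),(433,119),(520,398),(435,420)])/4+off
K=np.array([(205,210),(392,161)])/4+off
KS=np.array([(275,101),(345,160)])/5+[299.6,139.6]
al=np.radians(35)
def pts(p):
    x,y,yaw,up,ud,ul=p[:6]; S=fr([x,y,.11],yaw,al)
    q=lambda u,v,h:(S@[u,v,h,1])[:3]
    f=lambda u,v:[q(u+.095,v+.03,.016),q(u+.095,v-.03,.016),q(u-.095,v-.03,.016),q(u-.095,v+.03,.016)]
    return f(ud,.06+p[6])+f(ul,-.06+p[7])+[q(up,.06,.0225),q(up,-.06,.0225)]
o=np.vstack([D,L,K])
def res(p):
    P=pts(p); return np.r_[(proj("top",P)-o).ravel(),.7*(proj("side",P[8:])-KS).ravel(),p[6:]/.001,(p[3]-p[4]-.083)/.002,(p[3]-p[5]-.083)/.002]
s=least_squares(res,[.5,.4,.3,.085,0,0,0,0]); p=s.x
S=fr([p[0],p[1],.11],p[2],al)
if __name__=="__main__":
    print(p.round(4),np.degrees(p[2]),res(p).round(1).tolist())
    B=(S@[p[4],.06+p[6],0,1])[:3]; print("dark centre underside",B)
    s=cv2.imread("pics/side0.png");a=cv2.resize(s[140:240,300:410],None,fx=5,fy=5,interpolation=cv2.INTER_CUBIC)
    P=proj("side",pts(p))
    for i in(0,4): cv2.polylines(a,[(((P[i:i+4])-[300,140])*5+2).astype(int)],True,(0,255,255),1)
    for q in P[8:]: cv2.circle(a,tuple(((q-[300,140])*5+2).astype(int).tolist()),6,(255,0,255),1)
    cv2.imwrite("pics/ss2.png",a)
E
python3 fit.py
```

```text
[ 5.761e-01  2.893e-01  3.470e-01  8.100e-02  5.000e-04 -3.000e-04
 -2.000e-04 -2.000e-04] 19.88362017952655 [-0.4, 0.6, -0.1, 0.1, 0.2, 1.0, 0.3, 0.1, 0.1, 0.9, 0.3, 0.7, 0.2, -0.4, -0.7, -0.1, -0.2, -1.2, 0.3, -1.0, 0.9, -0.4, 0.4, 0.3, -0.2, -0.2, -1.3, -0.8]
dark centre underside [0.55616185 0.3456709  0.11030537]
```

View pics/ss2.png

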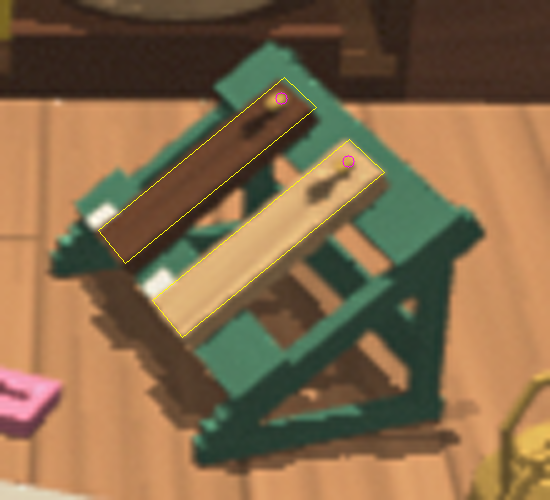

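The card meant is the grey one at top px (287,276), which measures 189x65. The smaller grey one at (393,366) is a decoy. The dark board hangs on the left peg, with its cap at top px (141,182). The pale board hangs on the right, and the overlay fits both views within about 1 px.

```bash
cat >> h.py <<'E'
def down(deg): return R.from_euler("z",deg,degrees=True)*R.from_euler("x",180,degrees=True)
def go(p,Rg):
    o=sensors.get_obs(); R0=R.from_rotvec(o["ee_rot"]); d=R0.inv().apply(np.array(p)-o["position"])
    w=(R0.inv()*Rg).as_rotvec()
    print("offset",(d/.5).round(4).tolist(),"ang",(w/np.radians(30)).round(3).tolist(),"rows",round(max(np.linalg.norm(d)/.05,np.linalg.norm(w)/np.radians(8.59)),1))
def st():
    o=sensors.get_obs(); R0=R.from_rotvec(o["ee_rot"])
    print("t",round(o["clock"],2),"p",o["position"].round(4),"F",o["wrist_force"].round(1),"Ftool",R0.inv().apply(o["wrist_force"]).round(1),"w",round(o["width"]*85,1),"g",round(o["grip_force"],1),"toolx",R0.as_matrix()[:,0].round(3),"z",R0.as_matrix()[:,2].round(3))
E
python3 -c "
from h import *
go([.40,-.34,.16],down(-5)); go([.56,-.11,.04],down(-8))"
```

```text
offset [0.5652, -0.3635, 0.0662] ang [-0.004, 0.0, 0.735] rows 6.8
offset [1.006, -0.7088, 0.307] ang [-0.004, 0.001, 0.835] rows 12.7
```

>>> {"method": "drive_tool", "body": {
  "hand": [0.706,0.706,0.706,0.706,0.706,0.706,0.706,0.706],
  "offset": [
    [0.565,-0.363,0.066],
    [0.565,-0.363,0.066],
    [0.565,-0.363,0.066],
    [0.565,-0.363,0.066],
    [0.565,-0.363,0.066],
    [0.565,-0.363,0.066],
    [0.565,-0.363,0.066],
    [0.565,-0.363,0.066]
  ],
  "angular": [
    [0,0,0.735],
    [0,0,0.735],
    [0,0,0.735],
    [0,0,0.735],
    [0,0,0.735],
    [0,0,0.735],
    [0,0,0.735],
    [0,0,0.735]
  ]
}}

```text
clock: 0.9
position: [0.4019, -0.3366, 0.1596]
ee_rot: [-3.136, 0.128, 0.001]
wrist_force: [-1.5, -0.6, -0.1]
width: 0.709
grip_force: 0.0
```

```bash
python3 -c "
from h import *
st(); go([.56,-.11,.012],down(-18.4))"
```

```text
t 0.9 p [ 0.4019 -0.3366  0.1596] F [-1.5 -0.6 -0.1] Ftool [-1.5  0.8  0.1] w 60.3 g 0.0 toolx [ 0.997 -0.082 -0.001] z [-0.001  0.003 -1.   ]
offset [0.2786, -0.4766, 0.2964] ang [-0.006, 0.003, 0.457] rows 6.3
```

>>> {"method": "drive_tool", "body": {
  "hand": [0.706,0.706,0.706,0.706,0.706,0.706,0.706,0.706,0.706,0.706,0.706],
  "offset": [
    [0.279,-0.477,0.1],
    [0.279,-0.477,0.1],
    [0.279,-0.477,0.1],
    [0.279,-0.477,0.1],
    [0.279,-0.477,0.1],
    [0.279,-0.477,0.1],
    [0.279,-0.477,0.2],
    [0.279,-0.477,0.296],
    [0.279,-0.477,0.296],
    [0.279,-0.477,0.296],
    [0.279,-0.477,0.296]
  ],
  "angular": [
    [0,0,0.457],
    [0,0,0.457],
    [0,0,0.457],
    [0,0,0.457],
    [0,0,0.457],
    [0,0,0.457],
    [0,0,0.457],
    [0,0,0.457],
    [0,0,0.457],
    [0,0,0.457],
    [0,0,0.457]
  ]
}}

```text
clock: 2.0
position: [0.5623, -0.1171, 0.0155]
ee_rot: [3.099, -0.512, 0.008]
wrist_force: [0.5, 0.2, 0.6]
width: 0.703
grip_force: 0.0
```

>>> {"method": "drive_tool", "body": {
  "hand": [0.706,0.706,0.706],
  "offset": [
    [0,0,0.01],
    [0,0,0.016],
    [0,0,0.016]
  ],
  "angular": [
    [0,0,0],
    [0,0,0],
    [0,0,0]
  ]
}}

```text
clock: 2.3
position: [0.5604, -0.116, 0.0058]
ee_rot: [3.1, -0.511, 0.003]
wrist_force: [0.2, 0.1, -0.3]
width: 0.707
grip_force: 0.0
```

>>> {"method": "drive_tool", "body": {
  "hand": [0.706,0.706],
  "offset": [
    [0,0,0.006],
    [0,0,0.006]
  ],
  "angular": [
    [0,0,0],
    [0,0,0]
  ]
}}

```text
clock: 2.5
position: [0.5596, -0.1156, 0.0017]
ee_rot: [-3.1, 0.51, 0.0]
wrist_force: [0.7, 0.0, 0.1]
width: 0.708
grip_force: 0.0
```

>>> {"method": "drive_tool", "body": {
  "hand": [0.706,0.706],
  "offset": [
    [0,0,0.007],
    [0,0,0.007]
  ],
  "angular": [
    [0,0,0],
    [0,0,0]
  ]
}}

```text
clock: 2.7
position: [0.5594, -0.1155, -0.0023]
ee_rot: [-3.1, 0.51, 0.002]
wrist_force: [-0.4, -0.1, -0.7]
width: 0.703
grip_force: 0.0
```

>>> {"method": "drive_tool", "body": {
  "hand": [0.706,0.706],
  "offset": [
    [0,0,0.003],
    [0,0,0.003]
  ],
  "angular": [
    [0,0,0],
    [0,0,0]
  ]
}}

```text
clock: 2.9
position: [0.5597, -0.1155, -0.0035]
ee_rot: [-3.1, 0.51, 0.001]
wrist_force: [0.7, -0.2, 0.4]
width: 0.707
grip_force: 0.0
```

>>> {"method": "drive_tool", "body": {
  "hand": [0.706,0.706],
  "offset": [
    [0,0,0.003],
    [0,0,0.003]
  ],
  "angular": [
    [0,0,0],
    [0,0,0]
  ]
}}

```text
clock: 3.1
position: [0.5597, -0.1156, -0.0049]
ee_rot: [-3.1, 0.51, 0.001]
wrist_force: [0.2, 0.6, 1.2]
width: 0.705
grip_force: 0.0
```

>>> {"method": "drive_tool", "body": {
  "hand": [0.706,0.706],
  "offset": [
    [0,0,0.003],
    [0,0,0.003]
  ],
  "angular": [
    [0,0,0],
    [0,0,0]
  ]
}}

```text
clock: 3.3
position: [0.5597, -0.1156, -0.0064]
ee_rot: [-3.1, 0.51, 0.001]
wrist_force: [0.2, -0.6, -0.0]
width: 0.705
grip_force: 0.0
```

>>> {"method": "drive_tool", "body": {
  "hand": [0.706,0.706],
  "offset": [
    [0,0,0.003],
    [0,0,0.003]
  ],
  "angular": [
    [0,0,0],
    [0,0,0]
  ]
}}

```text
clock: 3.5
position: [0.5597, -0.1156, -0.0079]
ee_rot: [-3.1, 0.51, 0.0]
wrist_force: [0.9, 0.5, 0.3]
width: 0.704
grip_force: 0.0
```

>>> {"method": "drive_tool", "body": {
  "hand": [0.706,0.706],
  "offset": [
    [0,0,0.003],
    [0,0,0.003]
  ],
  "angular": [
    [0,0,0],
    [0,0,0]
  ]
}}

```text
clock: 3.7
position: [0.5597, -0.1156, -0.0094]
ee_rot: [-3.1, 0.51, 0.001]
wrist_force: [-0.3, -0.6, 0.6]
width: 0.708
grip_force: 0.0
```

>>> {"method": "drive_tool", "body": {
  "hand": [0.706,0.706],
  "offset": [
    [0,0,0.003],
    [0,0,0.003]
  ],
  "angular": [
    [0,0,0],
    [0,0,0]
  ]
}}

```text
clock: 3.9
position: [0.5597, -0.1156, -0.0109]
ee_rot: [-3.1, 0.51, 0.001]
wrist_force: [-0.9, -0.2, 0.2]
width: 0.708
grip_force: 0.0
```

>>> {"method": "drive_tool", "body": {
  "hand": [0.706,0.706],
  "offset": [
    [0,0,0.003],
    [0,0,0.003]
  ],
  "angular": [
    [0,0,0],
    [0,0,0]
  ]
}}

```text
clock: 4.1
position: [0.5597, -0.1156, -0.0124]
ee_rot: [-3.1, 0.51, 0.0]
wrist_force: [-0.1, -0.6, 0.1]
width: 0.706
grip_force: 0.0
```

>>> {"method": "drive_tool", "body": {
  "hand": [0.706,0.706],
  "offset": [
    [0,0,0.003],
    [0,0,0.003]
  ],
  "angular": [
    [0,0,0],
    [0,0,0]
  ]
}}

```text
clock: 4.3
position: [0.5597, -0.1156, -0.0139]
ee_rot: [-3.1, 0.51, 0.001]
wrist_force: [0.1, 0.0, -0.7]
width: 0.702
grip_force: 0.0
```

>>> {"method": "drive_tool", "body": {
  "hand": [0.706,0.706],
  "offset": [
    [0,0,0.003],
    [0,0,0.003]
  ],
  "angular": [
    [0,0,0],
    [0,0,0]
  ]
}}

```text
clock: 4.5
position: [0.5597, -0.1156, -0.0154]
ee_rot: [-3.1, 0.51, 0.001]
wrist_force: [0.5, 0.4, -0.1]
width: 0.707
grip_force: 0.0
```

```bash
python3 -c "
from h import *
im=grab_frame('side'); o=sensors.get_obs(); q=proj('side',o['position'])[0]; g=proj('side',o['position']*[1,1,0])[0]; print(q,g)
R0=R.from_rotvec(o['ee_rot']).as_matrix()
x,y=g.astype(int); a=cv2.resize(im[y-70:y+30,x-60:x+60],None,fx=5,fy=5,interpolation=cv2.INTER_CUBIC)
for z,c in((0,(0,255,0)),(.02,(255,0,255))):
  for s in(-1,1):
    P=o['position']*[1,1,0]+[0,0,z]+s*.03*R0[:,1]; u=(proj('side',P)[0]-[x-60,y-70])*5+2; cv2.circle(a,tuple(u.astype(int).tolist()),4,c,1)
cv2.imwrite('pics/tip.png',a); st()"
```

```text
[349.48360161 274.14089391] [349.70782372 270.40356402]
t 4.55 p [ 0.5598 -0.1156 -0.0154] F [-0.6  0.3 -0.4] Ftool [-0.6 -0.1  0.4] w 60.4 g 0.0 toolx [ 0.947 -0.321 -0.   ] z [-0.  0. -1.]
```

View pics/tip.png

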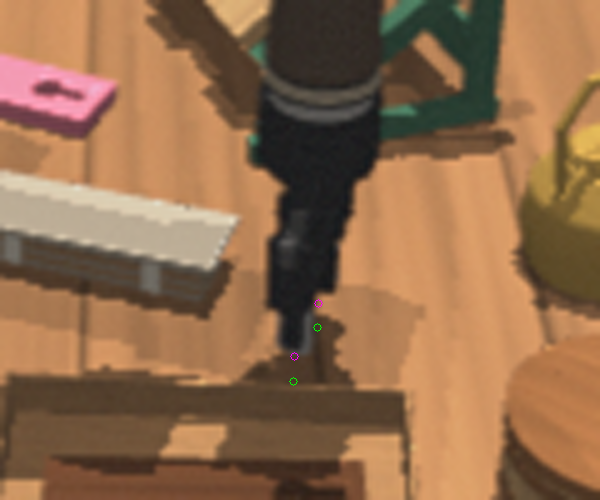

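The picture shows the tip about 20 mm above the table at crop px (293,352), though the reported TCP height is -15 mm. So the open tips sit well behind the TCP. I'll keep descending in small steps to find the real contact.

>>> {"method": "drive_tool", "body": {
  "hand": [0.706,0.706,0.706],
  "offset": [
    [0,0,0.006],
    [0,0,0.008],
    [0,0,0.008]
  ],
  "angular": [
    [0,0,0],
    [0,0,0],
    [0,0,0]
  ]
}}

```text
clock: 4.85
position: [0.5596, -0.1155, -0.0196]
ee_rot: [-3.1, 0.51, 0.001]
wrist_force: [-0.1, -0.2, -0.3]
width: 0.705
grip_force: 0.0
```

>>> {"method": "drive_tool", "body": {
  "hand": [0.706,0.706,0.706],
  "offset": [
    [0,0,0.006],
    [0,0,0.006],
    [0,0,0.006]
  ],
  "angular": [
    [0,0,0],
    [0,0,0],
    [0,0,0]
  ]
}}

```text
clock: 5.15
position: [0.5597, -0.1156, -0.0224]
ee_rot: [-3.1, 0.51, 0.001]
wrist_force: [0.4, 0.2, -0.9]
width: 0.705
grip_force: 0.0
```

>>> {"method": "drive_tool", "body": {
  "hand": [0.706,0.706,0.706],
  "offset": [
    [0,0,0.006],
    [0,0,0.006],
    [0,0,0.006]
  ],
  "angular": [
    [0,0,0],
    [0,0,0],
    [0,0,0]
  ]
}}

```text
clock: 5.45
position: [0.5598, -0.1156, -0.0254]
ee_rot: [-3.1, 0.51, 0.0]
wrist_force: [-1.0, 0.3, -0.1]
width: 0.706
grip_force: 0.0
```

```bash
python3 -c "
from h import *
o=sensors.get_obs(); R0=R.from_rotvec(o['ee_rot']).as_matrix(); out=[]
for n in('side','top'):
  im=grab_frame(n); cv2.imwrite('pics/%s_d.png'%n,im); x,y=proj(n,o['position']*[1,1,0])[0].astype(int)
  print(n,x-40,y-70)
  a=cv2.resize(im[y-70:y+40,x-40:x+40],None,fx=5,fy=5,interpolation=cv2.INTER_CUBIC)
  for z,c in((0,(0,255,0)),(.02,(255,0,255))):
   for s in(-1,1):
    P=o['position']*[1,1,0]+[0,0,z]+s*.03*R0[:,1]; u=(proj(n,P)[0]-[x-40,y-70])*5+2; cv2.circle(a,tuple(u.astype(int).tolist()),3,c,1)
  out.append(a)
cv2.imwrite('pics/tip2.png',np.hstack(out)); print(o['qpos'])"
```

```text
side 309 200
top 289 160
[-2.79819314e-01  5.05800311e-01  1.87485735e+00 -2.51072406e-05
  7.61207253e-01  1.61726879e+00]
```

View pics/tip2.png

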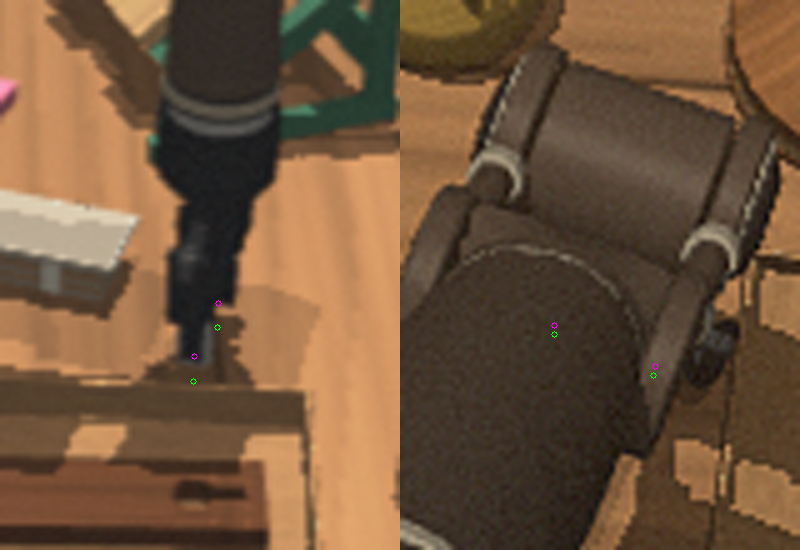

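```bash
python3 -c "
from h import *
R0=down(17); p=np.array([.1832,-.5967,.1927])
for z in(0,.013,.04,.06):
  print(z,[proj('side',p+[0,0,z]+s*.0425*R0.as_matrix()[:,1])[0].round(1).tolist() for s in(-1,1)])
o=sensors.get_obs();R0=R.from_rotvec(o['ee_rot']).as_matrix()
s0=cv2.imread('pics/side0.png'); sd=cv2.imread('pics/side_d.png')
a=cv2.resize(s0[250:350,140:240],None,fx=4,fy=4,interpolation=cv2.INTER_CUBIC)
b=cv2.resize(sd[220:320,290:390],None,fx=4,fy=4,interpolation=cv2.INTER_CUBIC)
def mk(im,P,c,org): cv2.circle(im,tuple(((proj('side',P)[0]-org)*4+2).astype(int).tolist()),3,c,1)
for z,c in((.013,(0,255,0)),(.04,(255,0,255)),(.073,(0,255,255))):
  for s in(-1,1):
    mk(a,p+[0,0,z]+s*.0425*down(17).as_matrix()[:,1],c,[140,250]); mk(b,o['position']+[0,0,z]+s*.03*R0[:,1],c,[290,220])
cv2.imwrite('pics/tip3.png',np.hstack([a,b]))"
```

```text
0 [[189.1, 323.9], [192.3, 352.2]]
0.013 [[188.2, 319.5], [191.4, 347.7]]
0.04 [[186.3, 310.3], [189.5, 338.3]]
0.06 [[184.9, 303.3], [188.0, 331.1]]
```

View pics/tip3.png

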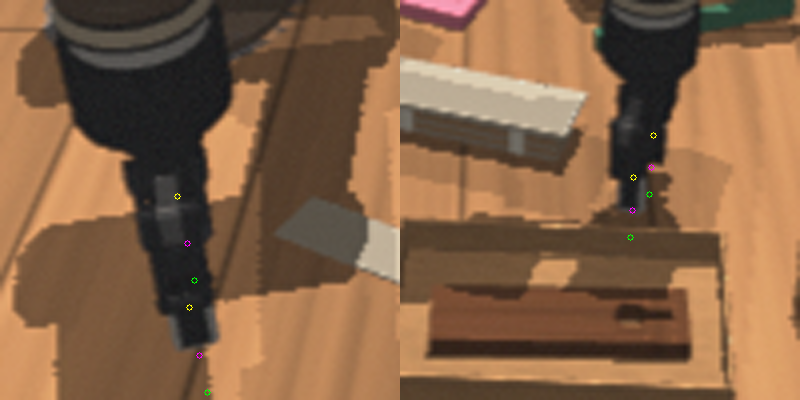

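The TCP-to-tip gap is about 40 mm in both pictures, at the start and now, so it looks like a constant tool offset. A touch on the table will measure it.

```bash
python3 -c "
from h import *
print(r.grip_depth,[a for a in dir(r) if a[0]!='_'])"
```

```text
0.0187 ['PlanningError', 'grip_depth']
```

>>> {"method": "drive_tool", "body": {
  "hand": [0.706,0.706,0.706],
  "offset": [
    [0,0,0.008],
    [0,0,0.008],
    [0,0,0.008]
  ],
  "angular": [
    [0,0,0],
    [0,0,0],
    [0,0,0]
  ]
}}

```text
clock: 5.85
position: [0.5596, -0.1156, -0.0295]
ee_rot: [-3.1, 0.51, 0.001]
wrist_force: [0.3, -1.0, 0.2]
width: 0.703
grip_force: 0.0
```

>>> {"method": "drive_tool", "body": {
  "hand": [0.706,0.706,0.706],
  "offset": [
    [0,0,0.006],
    [0,0,0.006],
    [0,0,0.006]
  ],
  "angular": [
    [0,0,0],
    [0,0,0],
    [0,0,0]
  ]
}}

```text
clock: 6.15
position: [0.5597, -0.1156, -0.0324]
ee_rot: [-3.1, 0.51, 0.0]
wrist_force: [-0.4, 0.1, -0.0]
width: 0.705
grip_force: 0.0
```

>>> {"method": "drive_tool", "body": {
  "hand": [0.706,0.706,0.706],
  "offset": [
    [0,0,0.004],
    [0,0,0.004],
    [0,0,0.004]
  ],
  "angular": [
    [0,0,0],
    [0,0,0],
    [0,0,0]
  ]
}}

```text
clock: 6.45
position: [0.5598, -0.1156, -0.0343]
ee_rot: [-3.1, 0.51, 0.0]
wrist_force: [0.2, -0.3, 0.4]
width: 0.703
grip_force: 0.0
```

>>> {"method": "drive_tool", "body": {
  "hand": [0.706,0.706],
  "offset": [
    [0,0,0.004],
    [0,0,0.004]
  ],
  "angular": [
    [0,0,0],
    [0,0,0]
  ]
}}

```text
clock: 6.65
position: [0.5597, -0.1156, -0.0365]
ee_rot: [-3.1, 0.51, 0.001]
wrist_force: [-0.9, 0.3, 0.8]
width: 0.707
grip_force: 0.0
```

>>> {"method": "drive_tool", "body": {
  "hand": [0.706,0.706],
  "offset": [
    [0,0,0.004],
    [0,0,0.004]
  ],
  "angular": [
    [0,0,0],
    [0,0,0]
  ]
}}

```text
clock: 6.85
position: [0.5596, -0.1156, -0.0385]
ee_rot: [-3.1, 0.51, 0.001]
wrist_force: [-0.1, -0.2, 1.0]
width: 0.706
grip_force: 0.0
```

>>> {"method": "drive_tool", "body": {
  "hand": [0.706,0.706],
  "offset": [
    [0,0,0.004],
    [0,0,0.004]
  ],
  "angular": [
    [0,0,0],
    [0,0,0]
  ]
}}

```text
clock: 7.05
position: [0.5596, -0.1156, -0.0405]
ee_rot: [-3.1, 0.51, 0.001]
wrist_force: [-0.6, -0.3, -0.1]
width: 0.704
grip_force: 0.0
```

>>> {"method": "drive_tool", "body": {
  "hand": [0.706,0.706],
  "offset": [
    [0,0,0.003],
    [0,0,0.003]
  ],
  "angular": [
    [0,0,0],
    [0,0,0]
  ]
}}

```text
clock: 7.25
position: [0.5597, -0.1156, -0.0419]
ee_rot: [-3.1, 0.51, 0.001]
wrist_force: [-0.2, -0.2, -0.1]
width: 0.704
grip_force: 0.0
```

>>> {"method": "drive_tool", "body": {
  "hand": [0.706,0.706],
  "offset": [
    [0,0,0.004],
    [0,0,0.004]
  ],
  "angular": [
    [0,0,0],
    [0,0,0]
  ]
}}

```text
clock: 7.45
position: [0.56, -0.1157, -0.0426]
ee_rot: [-3.1, 0.51, 0.001]
wrist_force: [-2.8, 0.1, 8.6]
width: 0.708
grip_force: 3.8
```

>>> {"method": "drive_tool", "body": {
  "hand": [0.706,0.706],
  "offset": [
    [0,0,0.004],
    [0,0,0.004]
  ],
  "angular": [
    [0,0,0],
    [0,0,0]
  ]
}}

```text
clock: 7.65
position: [0.56, -0.1157, -0.0427]
ee_rot: [-3.1, 0.51, 0.002]
wrist_force: [-7.4, 1.1, 19.9]
width: 0.707
grip_force: 10.0
```

>>> {"method": "drive_tool", "body": {
  "hand": [0.706,0.706],
  "offset": [
    [0,0,0.004],
    [0,0,0.004]
  ],
  "angular": [
    [0,0,0],
    [0,0,0]
  ]
}}

```text
clock: 7.85
position: [0.56, -0.1157, -0.0427]
ee_rot: [-3.1, 0.51, 0.004]
wrist_force: [-10.5, 3.2, 32.6]
width: 0.704
grip_force: 16.2
```

```bash
python3 -c "
from h import *
st()
im=grab_frame('side'); cv2.imwrite('pics/side_e.png',im); o=sensors.get_obs()
d=cv2.imread('pics/side_d.png')
# vertical image shift of finger between d (z=-.0254) and now
best=[]
T=d[245:272,340:360]
m=cv2.matchTemplate(im[235:300,330:370],T,cv2.TM_CCOEFF_NORMED); print(cv2.minMaxLoc(m))
dz=-.0254-o['position'][2]
print('expected px',proj('side',[.55,-.145,.015])[0],proj('side',[.55,-.145,.015-dz])[0])
"
```

```text
t 7.85 p [ 0.56   -0.1157 -0.0427] F [-10.5   3.2  32.6] Ftool [-11.1   0.4 -32.6] w 59.8 g 16.2 toolx [ 0.947 -0.32  -0.002] z [-0.002  0.001 -1.   ]
(-0.36176797747612, 0.8988936543464661, (0, 19), (10, 14))
expected px [347.44278032 272.3434191 ] [347.19908442 276.64108781]
```

Contact is at reported z = -0.0425, so at about 60 mm opening the real tips are 42.5 mm behind the reported TCP. I'll use that offset from here. Next is the card.

>>> {"method": "drive_tool", "body": {
  "hand": [1,1,1],
  "offset": [
    [0,0,-0.1],
    [0,0,-0.19],
    [0,0,-0.19]
  ],
  "angular": [
    [0,0,0],
    [0,0,0],
    [0,0,0]
  ]
}}

```text
clock: 8.2
position: [0.5665, -0.1175, 0.0544]
ee_rot: [3.098, -0.51, 0.023]
wrist_force: [1.5, -0.0, 0.7]
width: 0.995
grip_force: 0.0
```

```bash
python3 -c "
from h import *
st(); go([.420,-.0098,.03],down(-18.4))"
```

```text
t 8.2 p [ 0.5665 -0.1175  0.0544] F [ 1.5 -0.   0.7] Ftool [ 1.4 -0.5 -0.7] w 84.5 g 0.0 toolx [ 0.947 -0.32   0.015] z [ 0.014 -0.004 -1.   ]
offset [-0.3472, -0.1101, 0.0438] ang [-0.001, -0.028, -0.01] rows 3.7
```

>>> {"method": "drive_tool", "body": {
  "hand": [1,1,1,1,1,1],
  "offset": [
    [-0.332,-0.113,0.0],
    [-0.332,-0.113,0.0],
    [-0.332,-0.113,0.0],
    [-0.332,-0.113,0.03],
    [-0.332,-0.113,0.03],
    [-0.332,-0.113,0.03]
  ],
  "angular": [
    [0,0,0],
    [0,0,0],
    [0,0,0],
    [0,0,0],
    [0,0,0],
    [0,0,0]
  ]
}}

```text
clock: 8.8
position: [0.4207, -0.0087, 0.0321]
ee_rot: [3.1, -0.509, 0.001]
wrist_force: [0.5, 0.0, 0.2]
width: 0.999
grip_force: 0.0
```

```bash
python3 -c "
from h import *
st(); go([.420,-.0098,-.024],down(-18.4))"
```

```text
t 8.8 p [ 0.4207 -0.0087  0.0321] F [0.5 0.  0.2] Ftool [ 0.4 -0.2 -0.2] w 84.9 g 0.0 toolx [ 0.948 -0.32   0.   ] z [ 0. -0. -1.]
offset [-0.0007, 0.0025, 0.1121] ang [0.0, -0.001, -0.008] rows 1.1
```

Descend in two stages, watching for force.

>>> {"method": "drive_tool", "body": {
  "hand": [1,1,1,1],
  "offset": [
    [0,0.002,0.03],
    [0,0.002,0.06],
    [0,0.002,0.075],
    [0,0.002,0.075]
  ],
  "angular": [
    [0,0,0],
    [0,0,0],
    [0,0,0],
    [0,0,0]
  ]
}}

```text
clock: 9.2
position: [0.421, -0.0104, -0.0058]
ee_rot: [3.1, -0.512, -0.001]
wrist_force: [0.2, 0.4, 0.1]
width: 0.997
grip_force: 0.0
```

>>> {"method": "drive_tool", "body": {
  "hand": [1,1,1,1],
  "offset": [
    [0,0,0.02],
    [0,0,0.036],
    [0,0,0.036],
    [0,0,0.036]
  ],
  "angular": [
    [0,0,0],
    [0,0,0],
    [0,0,0],
    [0,0,0]
  ]
}}

```text
clock: 9.6
position: [0.4202, -0.0098, -0.0234]
ee_rot: [3.1, -0.51, -0.001]
wrist_force: [-0.1, -0.5, -0.2]
width: 1.002
grip_force: 0.0
```

>>> {"method": "drive_tool", "body": {
  "hand": [0.85,0.7,0.7,0.7,0.7,0.7],
  "offset": [
    [0,0,0],
    [0,0,0],
    [0,0,0],
    [0,0,0],
    [0,0,0],
    [0,0,0]
  ],
  "angular": [
    [0,0,0],
    [0,0,0],
    [0,0,0],
    [0,0,0],
    [0,0,0],
    [0,0,0]
  ]
}}

```text
clock: 10.2
position: [0.4208, -0.0099, -0.0224]
ee_rot: [3.1, -0.51, 0.001]
wrist_force: [-1.5, 0.8, 5.0]
width: 0.748
grip_force: 64.5
```

```bash
python3 -c "
from h import *
st()"
```

```text
t 10.2 p [ 0.4208 -0.0099 -0.0224] F [-1.5  0.8  5. ] Ftool [-1.7 -0.2 -5. ] w 63.6 g 64.5 toolx [ 0.947 -0.32   0.001] z [ 0.001 -0.    -1.   ]
```

>>> {"method": "drive_tool", "body": {
  "hand": [0.7,0.7,0.7,0.7],
  "offset": [
    [0,0,-0.04],
    [0,0,-0.1],
    [0,0,-0.14],
    [0,0,-0.14]
  ],
  "angular": [
    [0,0,0],
    [0,0,0],
    [0,0,0],
    [0,0,0]
  ]
}}

```text
clock: 10.6
position: [0.4237, -0.0102, 0.0498]
ee_rot: [-3.1, 0.51, -0.012]
wrist_force: [0.6, -0.2, 0.3]
width: 0.749
grip_force: 66.4
```

```bash
python3 -c "
from h import *
st(); go([.489,-.2725,.045],down(-1))
im=grab_frame('top'); cv2.imwrite('pics/top1.png',im); cv2.imwrite('pics/side1.png',grab_frame('side'))"
```

```text
t 10.6 p [ 0.4237 -0.0102  0.0498] F [ 0.6 -0.2  0.3] Ftool [ 0.7  0.  -0.3] w 63.7 g 66.4 toolx [ 0.947 -0.32   0.007] z [ 0.007 -0.001 -1.   ]
offset [0.2916, 0.4551, 0.011] ang [-0.001, -0.014, -0.59] rows 5.4
```

>>> {"method": "drive_tool", "body": {
  "hand": [0.7,0.7,0.7,0.7,0.7,0.7,0.7,0.7],
  "offset": [
    [0.05,0.08,0],
    [0.11,0.18,0],
    [0.19,0.3,0],
    [0.25,0.39,0],
    [0.296,0.456,0],
    [0.296,0.456,0],
    [0.296,0.456,0],
    [0.296,0.456,0]
  ],
  "angular": [
    [0,0,-0.1],
    [0,0,-0.25],
    [0,0,-0.4],
    [0,0,-0.5],
    [0,0,-0.59],
    [0,0,-0.59],
    [0,0,-0.59],
    [0,0,-0.59]
  ]
}}

```text
clock: 11.5
position: [0.4859, -0.2725, 0.0448]
ee_rot: [-3.139, 0.03, 0.005]
wrist_force: [-0.3, 1.2, -1.1]
width: 0.749
grip_force: 66.4
```

```bash
python3 -c "
from h import *
st(); go([.489,-.2725,-.029],down(-1))
im=grab_frame('side'); cv2.imwrite('pics/side2.png',im)
for tol in(25,40):
  for sd in((325,265),(330,262),(310,262)): print(sd,im[sd[1],sd[0]],rect('side',seg(im,sd,tol),.094))
"
```

```text
t 11.5 p [ 0.4859 -0.2725  0.0448] F [-0.3  1.2 -1.1] Ftool [-0.3 -1.2  1.1] w 63.6 g 66.4 toolx [ 1.    -0.019 -0.003] z [-0.003  0.003 -1.   ]
offset [0.0068, 0.0003, 0.1476] ang [-0.005, 0.007, -0.003] rows 1.5
(325, 265) [41 40 40] [568.1, 60.1, 764.5, 254.9, 76.0]
(330, 262) [49 49 50] [576.1, 99.7, 845.2, 258.4, 76.0]
(310, 262) [ 99 151 213] [445.3, -198.7, 54.4, 45.0, -89.8]
(325, 265) [41 40 40] [576.9, 99.5, 845.1, 260.7, 75.8]
(330, 262) [49 49 50] [598.4, 116.5, 843.6, 345.2, -86.9]
(310, 262) [ 99 151 213] [444.0, -199.0, 54.5, 47.2, 89.2]
```

```bash
python3 -c "
from h import *
print(cv2.imread('pics/top0.png')[276,287],cv2.imread('pics/side0.png')[243,305])
im=cv2.imread('pics/side2.png'); h=cv2.cvtColor(im,cv2.COLOR_BGR2HSV)
m=((h[...,1]<70)&(h[...,2]>110)).astype(np.uint8)*255
m[:180]=0;m[340:]=0
n,l,s,c=cv2.connectedComponentsWithStats(m)
for i in range(1,n):
  if s[i,4]>60: print(s[i],c[i].round(1),[rect('side',(l==i).astype(np.uint8),z) for z in(.085,.094,.1)])
o=sensors.get_obs(); p=o['position']
print(proj('side',[[p[0]+a*.095,p[1]+b*.033,p[2]+.044+.015] for a in(-1,1) for b in(-1,1)]))
"
```

```text
[143 164 173] [181 208 222]
[295 269  30  15 333] [307.6 275.4] [[431.3, -251.3, 84.1, 64.7, 0.2], [431.4, -262.6, 83.2, 64.0, 0.2], [431.5, -270.2, 82.5, 63.5, 0.2]]
[335 269  29  16 365] [349.8 276.5] [[543.9, -254.0, 77.7, 70.2, 2.3], [542.8, -265.3, 76.9, 69.4, 2.3], [542.1, -272.8, 76.3, 68.9, 2.3]]
[488 299  32  41 646] [502.7 322.8] [[926.8, -424.9, 148.1, 50.9, 89.9], [921.5, -434.3, 146.5, 50.4, 89.9], [918.0, -440.6, 145.4, 50.0, 89.9]]
[209 300  45  23 485] [231.5 310.6] [[228.8, -396.5, 116.9, 41.0, -28.0], [231.1, -406.2, 115.6, 40.6, -28.0], [232.7, -412.7, 114.8, 40.3, -28.0]]
[[294.69100367 282.48815717]
 [295.51988644 267.91189161]
 [363.32010918 282.60937615]
 [361.31808715 268.08382621]]
```

>>> {"method": "drive_tool", "body": {
  "hand": [0.7,0.7,0.7,0.7,0.7,0.7,0.7],
  "offset": [
    [0.006,0,0.03],
    [0.006,0,0.07],
    [0.006,0,0.11],
    [0.006,0,0.13],
    [0.006,0,0.144],
    [0.006,0,0.144],
    [0.006,0,0.144]
  ],
  "angular": [
    [0,0,0],
    [0,0,0],
    [0,0,0],
    [0,0,0],
    [0,0,0],
    [0,0,0],
    [0,0,0]
  ]
}}

```text
clock: 12.25
position: [0.491, -0.2733, -0.0249]
ee_rot: [3.141, -0.027, 0.001]
wrist_force: [-0.1, 0.2, -0.4]
width: 0.747
grip_force: 66.4
```

```bash
python3 -c "
from h import *
st()"
```

```text
t 12.25 p [ 0.491  -0.2733 -0.0249] F [-0.1  0.2 -0.4] Ftool [-0.1 -0.2  0.4] w 63.5 g 66.4 toolx [ 1.    -0.017  0.001] z [ 0.001 -0.    -1.   ]
```

>>> {"method": "drive_tool", "body": {
  "hand": [0.7,0.7,0.7],
  "offset": [
    [-0.002,0,0.006],
    [-0.002,0,0.012],
    [-0.002,0,0.012]
  ],
  "angular": [
    [0,0,0],
    [0,0,0],
    [0,0,0]
  ]
}}

```text
clock: 12.55
position: [0.4894, -0.2733, -0.0312]
ee_rot: [3.141, -0.028, 0.0]
wrist_force: [-0.0, -0.3, -1.1]
width: 0.752
grip_force: 66.4
```

>>> {"method": "drive_tool", "body": {
  "hand": [0.7,0.7],
  "offset": [
    [0,0,0.002],
    [0,0,0.002]
  ],
  "angular": [
    [0,0,0],
    [0,0,0]
  ]
}}

```text
clock: 12.75
position: [0.4896, -0.2734, -0.0322]
ee_rot: [3.141, -0.027, 0.0]
wrist_force: [0.2, 0.8, -0.3]
width: 0.745
grip_force: 66.4
```

>>> {"method": "drive_tool", "body": {
  "hand": [0.7,0.7],
  "offset": [
    [0,0,0.002],
    [0,0,0.002]
  ],
  "angular": [
    [0,0,0],
    [0,0,0]
  ]
}}

```text
clock: 12.95
position: [0.4896, -0.2734, -0.0323]
ee_rot: [-3.141, 0.027, 0.001]
wrist_force: [-1.2, 0.8, 5.9]
width: 0.749
grip_force: 67.0
```

>>> {"method": "drive_tool", "body": {
  "hand": [0.85,1,1,1,1],
  "offset": [
    [0,0,0],
    [0,0,0],
    [0,0,0],
    [0,0,0],
    [0,0,0]
  ],
  "angular": [
    [0,0,0],
    [0,0,0],
    [0,0,0],
    [0,0,0],
    [0,0,0]
  ]
}}

```text
clock: 13.45
position: [0.4894, -0.2732, -0.0334]
ee_rot: [-3.141, 0.027, 0.0]
wrist_force: [-0.2, -0.9, -0.4]
width: 0.998
grip_force: 0.0
```

>>> {"method": "drive_tool", "body": {
  "hand": [1,1,1,1,1,1],
  "offset": [
    [0,0,-0.03],
    [0,0,-0.1],
    [0,0,-0.2],
    [0,0,-0.3],
    [0,0,-0.4],
    [0,0,-0.4]
  ],
  "angular": [
    [0,0,0],
    [0,0,0],
    [0,0,0],
    [0,0,0],
    [0,0,0],
    [0,0,0]
  ]
}}

```text
clock: 14.05
position: [0.4955, -0.2771, 0.1772]
ee_rot: [3.131, -0.027, 0.025]
wrist_force: [1.8, -0.7, -0.2]
width: 1.005
grip_force: 0.0
```

```bash
python3 -c "
from h import *
from fit import p,S
st()
B=lambda u,h:(S@[p[4]+u,.06+p[6],h,1])[:3]
Rt=R.from_matrix(S[:3,:3])*R.from_euler('x',180,degrees=True)
print('tool z',Rt.as_matrix()[:,2])
# reported TCP so that tip (42.5 behind along tool z) is at height h
for h in(.1,.003): print(B(-.003,h),B(-.003,h-.0425))
go(B(-.003,.12),Rt)
Rm=R.from_euler('z',p[2])*R.from_euler('y',-17,degrees=True)*R.from_euler('x',180,degrees=True)
go([.49,0,.2],Rm)
im=grab_frame('side'); h=cv2.cvtColor(im,cv2.COLOR_BGR2HSV)
m=((h[...,1]<70)&(h[...,2]>90)).astype(np.uint8)*255; m[:285]=0;m[320:]=0
n,l,s,c=cv2.connectedComponentsWithStats(m)
for i in range(1,n):
  if s[i,4]>60: print(s[i],rect('side',(l==i).astype(np.uint8),.025))
"
```

```text
t 14.05 p [ 0.4955 -0.2771  0.1772] F [ 1.8 -0.7 -0.2] Ftool [1.8 0.7 0.2] w 85.4 g 0.0 toolx [ 1.    -0.017  0.016] z [ 0.016 -0.01  -1.   ]
tool z [ 0.5393829   0.1950795  -0.81915204]
[0.4999126  0.32532714 0.19049984] [0.52283638 0.33361802 0.15568588]
[0.55223275 0.34424985 0.1110421 ] [0.57515652 0.35254073 0.07622813]
offset [-0.0323, -1.1961, -0.0719] ang [0.236, 1.127, -0.666] rows 12.0
offset [-0.0197, -0.5535, -0.0514] ang [0.127, 0.534, -0.687] rows 5.6
[485 285  38  35 724] [981.1, -292.2, 147.7, 92.0, 90.0]
[297 290  66  16 960] [488.6, -276.0, 189.1, 66.0, 0.1]
[209 300  45  20 473] [213.6, -331.6, 125.7, 44.1, -27.9]
```

>>> {"method": "drive_tool", "body": {
  "hand": [1,1,1,1,1,1,1,1],
  "offset": [
    [-0.02,-0.55,-0.05],
    [-0.02,-0.55,-0.05],
    [-0.02,-0.55,-0.05],
    [-0.02,-0.55,-0.05],
    [-0.02,-0.55,-0.05],
    [-0.02,-0.55,-0.05],
    [-0.02,-0.55,-0.05],
    [-0.02,-0.55,-0.05]
  ],
  "angular": [
    [0.127,0.534,-0.687],
    [0.127,0.534,-0.687],
    [0.127,0.534,-0.687],
    [0.127,0.534,-0.687],
    [0.127,0.534,-0.687],
    [0.127,0.534,-0.687],
    [0.127,0.534,-0.687],
    [0.127,0.534,-0.687]
  ]
}}

```text
clock: 14.9
position: [0.4835, 0.0024, 0.191]
ee_rot: [-3.003, -0.526, -0.425]
wrist_force: [-0.3, 0.1, 0.3]
width: 0.999
grip_force: 0.0
```

```bash
cat > goal.py <<'E'
from h import *
from fit import p,S
Rt=R.from_matrix(S[:3,:3])*R.from_euler('x',180,degrees=True)
B=lambda u,h,dv=0:(S@[p[4]+u,.06+p[6]+dv,h,1])[:3]
def rel(off=0.0425):  # tip position in board frame
    o=sensors.get_obs(); R0=R.from_rotvec(o["ee_rot"]); t=o["position"]-off*R0.as_matrix()[:,2]
    q=S[:3,:3].T@(t-B(0,0)); print("tip in board frame",(q*1000).round(1),"rot err",np.degrees((R0.inv()*Rt).as_rotvec()).round(2))
E
python3 -c "
from goal import *
st(); go(B(-.003,.06),Rt)"
```

```text
t 14.9 p [0.4835 0.0024 0.191 ] F [-0.3  0.1  0.3] Ftool [-0.2 -0.2 -0.4] w 84.9 g 0.0 toolx [0.903 0.324 0.28 ] z [ 0.259  0.109 -0.96 ]
offset [0.2645, -0.5945, 0.1559] ang [-0.027, 0.624, -0.009] rows 6.7
```

```bash
python3 -c "
from goal import *
go(B(-.003,.11),Rt)"
```

```text
offset [0.2324, -0.5959, 0.0612] ang [-0.027, 0.624, -0.009] rows 6.4
```

>>> {"method": "drive_tool", "body": {
  "hand": [1,1,1,1,1,1,1,1,1],
  "offset": [
    [0.232,-0.596,0.061],
    [0.232,-0.596,0.061],
    [0.232,-0.596,0.061],
    [0.232,-0.596,0.061],
    [0.232,-0.596,0.061],
    [0.232,-0.596,0.061],
    [0.232,-0.596,0.061],
    [0.232,-0.596,0.061],
    [0.232,-0.596,0.061]
  ],
  "angular": [
    [-0.027,0.624,-0.009],
    [-0.027,0.624,-0.009],
    [-0.027,0.624,-0.009],
    [-0.027,0.624,-0.009],
    [-0.027,0.624,-0.009],
    [-0.027,0.624,-0.009],
    [-0.027,0.624,-0.009],
    [-0.027,0.624,-0.009],
    [-0.027,0.624,-0.009]
  ]
}}

```text
clock: 15.8
position: [0.4963, 0.3237, 0.199]
ee_rot: [-2.858, -0.501, -0.902]
wrist_force: [-0.3, 0.0, 0.3]
width: 1.0
grip_force: 0.0
```

```bash
python3 -c "
from goal import *
st(); rel(); go(B(-.003,-.01),Rt)
ims=[]
for n in('side','top'): cv2.imwrite('pics/%s_t.png'%n,grab_frame(n))
"
```

```text
t 15.8 p [0.4963 0.3237 0.199 ] F [-0.3  0.   0.3] Ftool [-0.1 -0.1 -0.4] w 85.0 g 0.0 toolx [0.77  0.279 0.574] z [ 0.54   0.194 -0.819]
tip in board frame [ -1.4  -0.3 151.7] rot err [ 0.05 -0.01  0.02]
offset [-0.0032, -0.0008, 0.2385] ang [0.002, -0.0, 0.001] rows 2.4
```

>>> {"method": "drive_tool", "body": {
  "hand": [1,1,1,1],
  "offset": [
    [-0.003,-0.001,0.09],
    [-0.003,-0.001,0.17],
    [-0.003,-0.001,0.17],
    [-0.003,-0.001,0.17]
  ],
  "angular": [
    [0,0,0],
    [0,0,0],
    [0,0,0],
    [0,0,0]
  ]
}}

```text
clock: 16.3
position: [0.54, 0.3365, 0.127]
ee_rot: [-2.863, -0.495, -0.898]
wrist_force: [-0.2, -0.1, -0.3]
width: 1.004
grip_force: 0.0
```

```bash
python3 -c "
from goal import *
st(); rel()
o=sensors.get_obs();R0=R.from_rotvec(o['ee_rot']).as_matrix(); out=[]
for n,k in(('side',(310,120)),('top',(100,130))):
  im=grab_frame(n); cv2.imwrite('pics/%s_u.png'%n,im)
  a=cv2.resize(im[k[1]:k[1]+100,k[0]:k[0]+80],None,fx=5,fy=5,interpolation=cv2.INTER_CUBIC)
  for t,c in((o['position']-.0475*R0[:,2],(0,255,0)),(o['position']+[0,0,.034]-.013*R0[:,2],(255,0,255))):
    for s in(-1,1):
      u=(proj(n,t+s*.0425*R0[:,1])[0]-k)*5+2; cv2.circle(a,tuple(u.astype(int).tolist()),4,c,1)
  out.append(a)
cv2.imwrite('pics/til.png',np.hstack(out))"
```

```text
t 16.3 p [0.54   0.3365 0.127 ] F [-0.2 -0.1 -0.3] Ftool [-0.4  0.   0.1] w 85.3 g 0.0 toolx [0.773 0.276 0.571] z [ 0.538  0.191 -0.821]
tip in board frame [-5.3 -2.9 66.7] rot err [ 0.23  0.17 -0.2 ]
```

View pics/til.png

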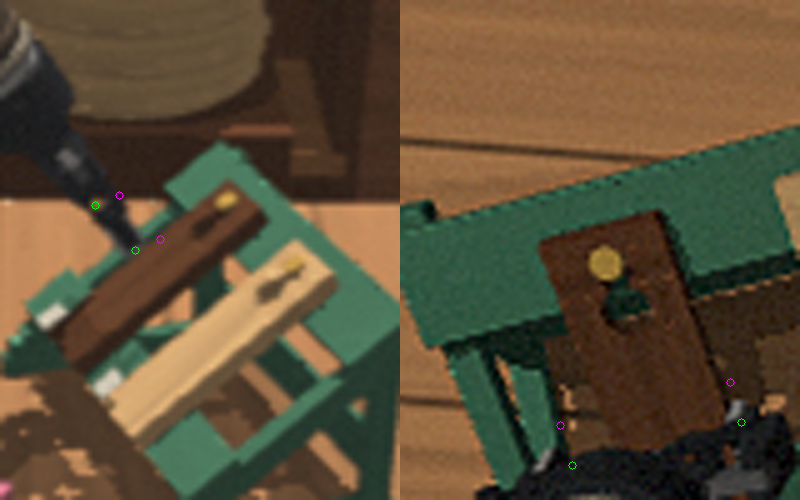

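The fingertips match the green marks (tool-axis offset) in both views: side crop (135,250), top crop (741,420). The tool-length offset is confirmed, so I'll descend.

```bash
python3 -c "
from goal import *
st(); rel(); go(B(-.003,.015-.0425),Rt)"
```

```text
t 16.4 p [0.5412 0.3384 0.1309] F [-0.5 -0.2  0.1] Ftool [-0.4  0.1 -0.4] w 85.4 g 0.0 toolx [0.77  0.275 0.576] z [ 0.543  0.194 -0.817]
tip in board frame [-1.9 -1.6 68.9] rot err [ 0.1  -0.2  -0.19]
offset [-0.0029, -0.0036, 0.1077] ang [0.003, -0.007, -0.006] rows 1.1
```

>>> {"method": "drive_tool", "body": {
  "hand": [1,1,1,1,1,1],
  "offset": [
    [-0.002,-0.003,0.03],
    [-0.002,-0.003,0.06],
    [-0.002,-0.003,0.09],
    [-0.002,-0.003,0.107],
    [-0.002,-0.003,0.107],
    [-0.002,-0.003,0.107]
  ],
  "angular": [
    [0,0,0],
    [0,0,0],
    [0,0,0],
    [0,0,0],
    [0,0,0],
    [0,0,0]
  ]
}}

```text
clock: 17.0
position: [0.5684, 0.351, 0.0864]
ee_rot: [-2.856, -0.497, -0.906]
wrist_force: [-0.1, -0.3, 0.3]
width: 1.001
grip_force: 0.0
```

```bash
python3 -c "
from goal import *
st(); rel(); go(B(-.003,.003-.0425),Rt)"
```

```text
t 17.0 p [0.5684 0.351  0.0864] F [-0.1 -0.3  0.3] Ftool [ 0.   0.3 -0.3] w 85.1 g 0.0 toolx [0.769 0.276 0.576] z [ 0.542  0.195 -0.817]
tip in board frame [-2.9  0.9 15.3] rot err [ 0.05 -0.19 -0.12]
offset [-0.0006, 0.0017, 0.0245] ang [0.002, -0.006, -0.004] rows 0.2
```

>>> {"method": "drive_tool", "body": {
  "hand": [1,1,0.9,0.78,0.76],
  "offset": [
    [0,0.001,0.012],
    [0,0.002,0.024],
    [0,0.002,0.024],
    [0,0.002,0.024],
    [0,0.002,0.024]
  ],
  "angular": [
    [0,0,0],
    [0,0,0],
    [0,0,0],
    [0,0,0],
    [0,0,0]
  ]
}}

```text
clock: 17.5
position: [0.5748, 0.3522, 0.0748]
ee_rot: [-2.858, -0.498, -0.903]
wrist_force: [-0.3, 0.5, 0.3]
width: 0.759
grip_force: 0.0
```

```bash
python3 -c "
from goal import *
st(); rel()"
```

```text
t 17.5 p [0.5748 0.3522 0.0748] F [-0.3  0.5  0.3] Ftool [ 0.  -0.6 -0.3] w 64.5 g 0.0 toolx [0.77  0.277 0.574] z [ 0.541  0.194 -0.819]
tip in board frame [-4.2 -0.1  2.1] rot err [ 0.07 -0.06 -0.09]
```

>>> {"method": "drive_tool", "body": {
  "hand": [0.74,0.73,0.73],
  "offset": [
    [0,0,0],
    [0,0,0],
    [0,0,0]
  ],
  "angular": [
    [0,0,0],
    [0,0,0],
    [0,0,0]
  ]
}}

```text
clock: 17.8
position: [0.5749, 0.3523, 0.075]
ee_rot: [-2.858, -0.498, -0.903]
wrist_force: [0.5, -0.4, 0.5]
width: 0.732
grip_force: 0.0
```

```bash
python3 -c "
from goal import *
st(); rel()"
```

```text
t 17.8 p [0.5749 0.3523 0.075 ] F [ 0.5 -0.4  0.5] Ftool [ 0.6  0.6 -0.2] w 62.2 g 0.0 toolx [0.77  0.277 0.575] z [ 0.541  0.194 -0.818]
tip in board frame [-4.  -0.1  2.2] rot err [ 0.06 -0.08 -0.1 ]
```

>>> {"method": "drive_tool", "body": {
  "hand": [0.71,0.71],
  "offset": [
    [0,0,0],
    [0,0,0]
  ],
  "angular": [
    [0,0,0],
    [0,0,0]
  ]
}}

```text
clock: 18.0
position: [0.5749, 0.3526, 0.0751]
ee_rot: [-2.857, -0.498, -0.903]
wrist_force: [-0.6, 0.8, -0.6]
width: 0.708
grip_force: 0.5
```

>>> {"method": "drive_tool", "body": {
  "hand": [0.695,0.695],
  "offset": [
    [0,0,0],
    [0,0,0]
  ],
  "angular": [
    [0,0,0],
    [0,0,0]
  ]
}}

```text
clock: 18.2
position: [0.5748, 0.3526, 0.0752]
ee_rot: [-2.857, -0.499, -0.904]
wrist_force: [-3.6, 0.9, 4.1]
width: 0.702
grip_force: 17.2
```

>>> {"method": "drive_tool", "body": {
  "hand": [0.68,0.68],
  "offset": [
    [0,0,0],
    [0,0,0]
  ],
  "angular": [
    [0,0,0],
    [0,0,0]
  ]
}}

```text
clock: 18.4
position: [0.5747, 0.3525, 0.0755]
ee_rot: [-2.857, -0.499, -0.904]
wrist_force: [-6.2, -0.5, 6.1]
width: 0.69
grip_force: 48.2
```

```bash
python3 -c "
from goal import *
st(); rel()"
```

```text
t 18.4 p [0.5747 0.3525 0.0755] F [-6.2 -0.5  6.1] Ftool [-1.4 -1.7 -8.4] w 58.6 g 48.2 toolx [0.77  0.277 0.575] z [ 0.541  0.195 -0.818]
tip in board frame [-3.9  0.2  2.6] rot err [ 0.05 -0.11 -0.06]
```

>>> {"method": "drive_tool", "body": {
  "hand": [0.65,0.65,0.65,0.65],
  "offset": [
    [0,0,0],
    [0,0,-0.001],
    [0.005,0,-0.002],
    [0.008,0,-0.002]
  ],
  "angular": [
    [0,0,0],
    [0,0,0],
    [0,0,0],
    [0,0,0]
  ]
}}

```text
clock: 18.8
position: [0.5772, 0.3526, 0.0774]
ee_rot: [-2.859, -0.497, -0.901]
wrist_force: [-0.4, -0.5, -1.8]
width: 0.689
grip_force: 64.2
```

```bash
python3 -c "
from goal import *
st(); rel()"
```

```text
t 18.8 p [0.5772 0.3526 0.0774] F [-0.4 -0.5 -1.8] Ftool [-1.4  0.3  1.1] w 58.5 g 64.2 toolx [0.771 0.277 0.573] z [ 0.54   0.193 -0.819]
tip in board frame [-0.7 -0.6  2.9] rot err [ 0.12  0.02 -0.12]
```

>>> {"method": "drive_tool", "body": {
  "hand": [0.65,0.65,0.65,0.65,0.65],
  "offset": [
    [0.006,0,0],
    [0.014,0,0],
    [0.02,0,0],
    [0.02,0,0],
    [0.02,0,0]
  ],
  "angular": [
    [0,0,0],
    [0,0,0],
    [0,0,0],
    [0,0,0],
    [0,0,0]
  ]
}}

```text
clock: 19.3
position: [0.5852, 0.3559, 0.0836]
ee_rot: [-2.858, -0.498, -0.903]
wrist_force: [0.1, 0.5, -0.3]
width: 0.691
grip_force: 64.2
```

```bash
python3 -c "
from goal import *
st(); rel()"
```

```text
t 19.3 p [0.5852 0.3559 0.0836] F [ 0.1  0.5 -0.3] Ftool [ 0.1 -0.5  0.4] w 58.7 g 64.2 toolx [0.77  0.277 0.574] z [ 0.541  0.194 -0.819]
tip in board frame [ 9.8 -0.2  3. ] rot err [ 0.07 -0.06 -0.11]
```

>>> {"method": "drive_tool", "body": {
  "hand": [0.65,0.65,0.65,0.65,0.65,0.65],
  "offset": [
    [0.006,0,0],
    [0.014,0,0],
    [0.022,0,0],
    [0.026,0,0],
    [0.026,0,0],
    [0.026,0,0]
  ],
  "angular": [
    [0,0,0],
    [0,0,0],
    [0,0,0],
    [0,0,0],
    [0,0,0],
    [0,0,0]
  ]
}}

```text
clock: 19.9
position: [0.5952, 0.3595, 0.0913]
ee_rot: [-2.858, -0.498, -0.903]
wrist_force: [-0.6, -0.5, -2.1]
width: 0.69
grip_force: 64.2
```

```bash
python3 -c "
from goal import *
st(); rel()
for n in('top','side'):
  im=grab_frame(n); cv2.imwrite('pics/%s_v.png'%n,im); h=cv2.cvtColor(im,cv2.COLOR_BGR2HSV)
  c=(S@[p[3],.06,.0225,1])[:3]; q=proj(n,c)[0]; x,y=q.round().astype(int); print(n,q)
  print(im[y-8:y+14,x-8:x+12].astype(int).mean(2).round().astype(int)) if n=='top' else 0
"
```

```text
t 19.9 p [0.5952 0.3595 0.0913] F [-0.6 -0.5 -2.1] Ftool [-1.8  0.3  1.3] w 58.7 g 64.2 toolx [0.77  0.277 0.575] z [ 0.541  0.194 -0.818]
tip in board frame [23.  -0.2  3.2] rot err [ 0.07 -0.07 -0.1 ]
top [140.68938757 180.8937165 ]
[[ 48  50  57  16  19  42  36  38  36  45  42  34  37  46  39  40  41  48
   27  10]
 [ 47  44  43  30   3  43  43  37  37  41  39  42  45  42  46  45  48  52
   61  19]
 [ 47  40  43  46   6  25  41  32  53  41  45  49  45  46  43  43  45  44
   48  39]
 [ 37  36  38  44  26  21  38  35  75  53  41  42  46  45  43  33  36  47
   55  37]
 [ 37  38  42  49  26   8  44  40  73  70  54  37  43  41  41  37  39  47
   46  53]
 [ 47  47  43  49  56  31  28  34  32  60  73  55  38  46  46  39  40  48
   48  46]
 [ 65  50  43  40  26  22  39  82  81  82  69  58  52  46  45  42  47  39
   42  53]
 [ 47  44  56  43  14  70 123 107 105 114  73  67  73  62  44  35  39  45
   47  50]
 [ 41  50  47  41  14 117 110 103 104 109 110  50  68  71  39  48  38  39
   38  55]
 [ 40  46  54  39  33 113 112 104 106 106 115  70  29  55  54  52  44  43
   38  49]
 [ 41  39  45  
[... 338 characters left out ...]
  50  46  48  45  38  41  41  50  37  44  49  47  43  44  43
   57  42]
 [ 46  36  32  42  51  54  41  46  44  38  42  38  45  44  46  37  39  49
   49  38]
 [ 38  52  41  44  46  44  44  46  43  40  35  40  40  47  48  53  45  45
   45  48]
 [ 38  48  40  44  43  42  45  46  48  41  38  39  34  46  37  47  44  46
   49  49]
 [ 47  43  42  44  45  43  49  33  47  50  37  44  39  41  44  47  43  42
   50  49]
 [ 46  42  42  50  42  49  47  42  49  47  40  41  40  41  42  42  46  44
   48  41]
 [ 34  51  48  45  43  42  45  48  42  49  38  41  40  38  43  38  46  48
   43  50]
 [ 29  44  40  36  48  43  44  48  46  51  44  39  41  38  40  50  43  50
   46  53]]
side [355.90665797 159.23026437]
```

The cap sits in the wide hole with dark crescents on both sides, and forces are low. I'll lift slowly.

>>> {"method": "drive_tool", "body": {
  "hand": [0.65,0.65,0.65],
  "offset": [
    [0,0,-0.004],
    [0,0,-0.008],
    [0,0,-0.01]
  ],
  "angular": [
    [0,0,0],
    [0,0,0],
    [0,0,0]
  ]
}}

```text
clock: 20.3
position: [0.5923, 0.3586, 0.0956]
ee_rot: [-2.858, -0.498, -0.903]
wrist_force: [0.4, 0.0, -1.6]
width: 0.688
grip_force: 64.3
```

>>> {"method": "drive_tool", "body": {
  "hand": [0.65,0.65,0.65],
  "offset": [
    [0,0,-0.006],
    [0,0,-0.012],
    [0,0,-0.014]
  ],
  "angular": [
    [0,0,0],
    [0,0,0],
    [0,0,0]
  ]
}}

```text
clock: 20.6
position: [0.5887, 0.3573, 0.1016]
ee_rot: [-2.857, -0.498, -0.904]
wrist_force: [0.6, -0.2, -1.7]
width: 0.686
grip_force: 64.3
```

```bash
python3 -c "
from goal import *
st(); rel()"
```

```text
t 20.6 p [0.5887 0.3573 0.1016] F [ 0.6 -0.2 -1.7] Ftool [-0.6  0.4  1.6] w 58.3 g 64.3 toolx [0.77  0.277 0.575] z [ 0.541  0.195 -0.818]
tip in board frame [23.2 -0.1 15.6] rot err [ 0.06 -0.11 -0.1 ]
```

Free so far, with only the board's weight on the wrist. I'll continue the lift to well clear.

>>> {"method": "drive_tool", "body": {
  "hand": [0.65,0.65,0.65,0.65,0.65,0.65],
  "offset": [
    [0,0,-0.01],
    [0,0,-0.025],
    [0,0,-0.05],
    [0,0,-0.1],
    [0,0,-0.16],
    [0,0,-0.18]
  ],
  "angular": [
    [0,0,0],
    [0,0,0],
    [0,0,0],
    [0,0,0],
    [0,0,0],
    [0,0,0]
  ]
}}

```text
clock: 21.2
position: [0.5399, 0.3403, 0.1783]
ee_rot: [-2.854, -0.497, -0.908]
wrist_force: [0.8, -0.5, -0.8]
width: 0.688
grip_force: 65.0
```

```bash
python3 -c "
from goal import *
st(); rel()
Rm=R.from_euler('z',8,degrees=True)*R.from_euler('y',-12,degrees=True)*R.from_euler('x',180,degrees=True)
go([.48,.05,.22],Rm)"
```

```text
t 21.2 p [0.5399 0.3403 0.1783] F [ 0.8 -0.5 -0.8] Ftool [-0.   0.7  1. ] w 58.4 g 65.0 toolx [0.768 0.276 0.578] z [ 0.544  0.197 -0.816]
tip in board frame [ 24.7   0.4 108. ] rot err [-0.02 -0.32 -0.12]
offset [-0.2037, 0.5056, -0.2475] ang [-0.161, -0.774, 0.362] rows 6.0
```

>>> {"method": "drive_tool", "body": {
  "hand": [0.65,0.65,0.65,0.65,0.65,0.65,0.65,0.65],
  "offset": [
    [-0.03,0.06,-0.05],
    [-0.07,0.16,-0.1],
    [-0.11,0.26,-0.14],
    [-0.14,0.36,-0.18],
    [-0.18,0.45,-0.22],
    [-0.204,0.506,-0.247],
    [-0.204,0.506,-0.247],
    [-0.204,0.506,-0.247]
  ],
  "angular": [
    [0,0,0],
    [-0.03,-0.14,0.06],
    [-0.06,-0.3,0.14],
    [-0.1,-0.45,0.21],
    [-0.13,-0.6,0.29],
    [-0.161,-0.774,0.362],
    [-0.161,-0.774,0.362],
    [-0.161,-0.774,0.362]
  ]
}}

```text
clock: 22.0
position: [0.4808, 0.0481, 0.2178]
ee_rot: [-3.105, -0.212, -0.324]
wrist_force: [0.0, 0.5, -0.9]
width: 0.685
grip_force: 65.6
```

```bash
python3 -c "
from h import *
st(); go([.489+.0038,-.2735,.12],down(-1))"
```

```text
t 22.0 p [0.4808 0.0481 0.2178] F [ 0.   0.5 -0.9] Ftool [-0.1 -0.5  0.9] w 58.2 g 65.6 toolx [0.969 0.133 0.206] z [ 0.205  0.026 -0.979]
offset [-0.1026, 0.6401, 0.1795] ang [-0.027, -0.396, 0.292] rows 6.7
```

>>> {"method": "drive_tool", "body": {
  "hand": [0.65,0.65,0.65,0.65,0.65,0.65,0.65,0.65,0.65,0.65],
  "offset": [
    [-0.02,0.07,0.02],
    [-0.04,0.17,0.05],
    [-0.06,0.27,0.08],
    [-0.07,0.37,0.11],
    [-0.09,0.47,0.13],
    [-0.11,0.56,0.16],
    [-0.119,0.64,0.18],
    [-0.119,0.64,0.18],
    [-0.119,0.64,0.18],
    [-0.119,0.64,0.18]
  ],
  "angular": [
    [0,-0.05,0.04],
    [-0.01,-0.1,0.08],
    [-0.01,-0.16,0.12],
    [-0.015,-0.22,0.16],
    [-0.02,-0.28,0.2],
    [-0.025,-0.34,0.25],
    [-0.027,-0.396,0.292],
    [-0.027,-0.396,0.292],
    [-0.027,-0.396,0.292],
    [-0.027,-0.396,0.292]
  ]
}}

```text
clock: 23.0
position: [0.4851, -0.2711, 0.1171]
ee_rot: [-3.141, 0.02, 0.004]
wrist_force: [-0.3, -0.2, -0.9]
width: 0.687
grip_force: 65.7
```

```bash
python3 -c "
from h import *
st(); go([.485,-.2735,.02],down(-1))
im=grab_frame('side'); cv2.imwrite('pics/side_w.png',im)
o=sensors.get_obs()['position']; z=o[2]+.0425-.003+.016
print('pred corners',proj('side',[[o[0]+.0039+a*.095,o[1]+b*.03,z] for a in(-1,1) for b in(-1,1)]).round(1).tolist())
c=cv2.imread('pics/side0.png')[300,320]; print(c)
q=proj('side',[o[0],o[1],z])[0].astype(int)
sub=im[q[1]-14:q[1]+20:3,q[0]-50:q[0]+56:3].astype(int); print((sub[...,2]-sub[...,0]))
"
```

```text
t 23.0 p [ 0.4851 -0.2711  0.1171] F [-0.3 -0.2 -0.9] Ftool [-0.3  0.2  0.9] w 58.4 g 65.7 toolx [ 1.    -0.013 -0.002] z [-0.002  0.001 -1.   ]
offset [0.0003, 0.005, 0.1942] ang [-0.002, 0.004, 0.009] rows 1.9
pred corners [[295.6, 261.6], [296.3, 248.8], [366.2, 261.8], [364.2, 249.0]]
[ 54  80 126]
[[108 105 107 107 109 109 109 107 107 108 109 107 101 105 110  41   0   5
    1  33 103 108 102  88 112 113 115 110 101 112 112 113 103 104 115 113]
 [108  50  48  83 104 107 108 107 107 108 106 110 106 108 110  28  -1   2
   -1  35 101 108 104  92 106 113 112 112 104 112 113 115 106 101 114 115]
 [108  47  30  34  12  24  36  57  85 104 106 106 106 107 108  76   0   1
   -3  70 101 110 103 100 102 114 114 114 104 114 113 113 107 103 113 114]
 [108  55  22  28  11  25  28  28  62  60  69  72  70  70  65  27  -1  -1
   -1  57  56  57  54  54  53  53  56  64  82 114 112 114 110 101 113 113]
 [106 107 105 105  59  56  37  36  28  25  30  58  68  71  55  19   1  -1
   -2  58  59  58  45  32  39  56  69  74  71 112 113 114 112 105 112 114]
 [106 107 105 107 106 106  34  42  41  37  34  31  
[... 292 characters left out ...]
  28  27  28  26  24   1  -2
    9  24  25  26  28  31  36  30  30  32  31 109 115 113 111 108 112 112]
 [ 87  89  90  90  88  87  37  40  41  35  42  39  39  36  32  33  -1  -1
   15  31  33  34  32  34  31  28  28  28  25 116 114 114 112 109 111 114]
 [ 87  87  90  90  89  90  89 106 111  91 113 113 103 102 114 111 108 105
  112 111  98 106 107 103  87 117 115 114 111 113 114 115 112 111 113 114]
 [ 87  88  92  90  90  90  89  87  95  95 113 110 105 101 112 110 108 101
  111 109 101 105 105 104  90 112 113 113 115 112 115 114 112 112 111 112]
 [ 88  88  91  89  84  89  84  90  95  83  96  95  88  96 113 111 107 106
  113 111 100 100 106 102  96 109 112 112 111 114 114 115 112 113 114 111]]
```

```bash
python3 -c "
from h import *
im=cv2.imread('pics/side_w.png').astype(int); d=im[...,2]-im[...,0]
for y in(259,260,261,262,264,266): print(y,d[y,290:302],d[y,360:374])
print('col 310',d[244:276,310]); print('col 355',d[244:276,355])
# packed card check and stack columns
"
```

```text
259 [106 108 108 106  95  59  35  42  64  75  74  74] [ 74  72  71  70  74 104 114 113 115 115 115 113 114 115]
260 [106 107 107 104  92  58  43  66  73  74  74  70] [ 81  76  72  71  74 104 115 115 115 115 114 114 114 113]
261 [106 105 105 106  91  61  45  50  47  49  49  50] [ 74  72  71  69  71  96 111 113 113 114 114 114 115 114]
262 [106 105 107 106  92  54  29  29  28  30  28  27] [ 32  33  31  31  37  83 109 113 113 115 113 113 113 114]
264 [ 91 103 105 106  92  53  27  27  26  24  25  26] [ 24  25  22  20  40 100 115 115 114 115 114 114 113 114]
266 [89 89 87 89 90 80 84 84 87 87 88 88] [ 59  61  59  58  73 106 114 113 114 115 114 115 115 112]
col 310 [109 106 106 106  97  71  70  61  59  31  25  27  36  42  68  71  71  51
  30  25  25  41  93 114 115 114 114 112  97  95  96  93]
col 355 [113 112 112 113 112  62  54  54  57  63  34  27  46  65  65  66  67  66
  32  23  22  25  61 118 117 115 116 115 115 113 114 115]
```

>>> {"method": "drive_tool", "body": {
  "hand": [0.65,0.65,0.65,0.65,0.65,0.65,0.65],
  "offset": [
    [0.005,0.005,0.04],
    [0.005,0.005,0.1],
    [0.005,0.005,0.16],
    [0.005,0.005,0.2],
    [0.005,0.005,0.225],
    [0.005,0.005,0.225],
    [0.005,0.005,0.225]
  ],
  "angular": [
    [0,0,0.009],
    [0,0,0.009],
    [0,0,0.009],
    [0,0,0.009],
    [0,0,0.009],
    [0,0,0.009],
    [0,0,0.009]
  ]
}}

```text
clock: 23.75
position: [0.4883, -0.2756, 0.0061]
ee_rot: [3.14, -0.028, -0.001]
wrist_force: [0.5, 0.4, -1.9]
width: 0.689
grip_force: 65.6
```

```bash
python3 -c "
from h import *
st(); go([.4875,-.2735,-.0115],down(-1))"
```

```text
t 23.75 p [ 0.4883 -0.2756  0.0061] F [ 0.5  0.4 -1.9] Ftool [ 0.5 -0.5  1.9] w 58.6 g 65.6 toolx [ 1.    -0.018 -0.   ] z [-0.    -0.001 -1.   ]
offset [-0.0017, -0.0042, 0.0353] ang [0.003, 0.001, -0.001] rows 0.4
```

>>> {"method": "drive_tool", "body": {
  "hand": [0.65,0.65,0.65,0.65],
  "offset": [
    [-0.001,-0.003,0.012],
    [-0.001,-0.003,0.024],
    [-0.001,-0.003,0.034],
    [-0.001,-0.003,0.034]
  ],
  "angular": [
    [0,0,0],
    [0,0,0],
    [0,0,0],
    [0,0,0]
  ]
}}

```text
clock: 24.15
position: [0.4862, -0.2739, -0.0127]
ee_rot: [-3.141, 0.03, 0.005]
wrist_force: [-1.2, -0.2, -1.1]
width: 0.686
grip_force: 65.7
```

```bash
python3 -c "
from h import *
st()"
```

```text
t 24.15 p [ 0.4862 -0.2739 -0.0127] F [-1.2 -0.2 -1.1] Ftool [-1.2  0.2  1.1] w 58.3 g 65.7 toolx [ 1.    -0.019 -0.003] z [-0.003  0.    -1.   ]
```

>>> {"method": "drive_tool", "body": {
  "hand": [0.65,0.65],
  "offset": [
    [0,0,0.002],
    [0,0,0.003]
  ],
  "angular": [
    [0,0,0],
    [0,0,0]
  ]
}}

```text
clock: 24.35
position: [0.4869, -0.2745, -0.0134]
ee_rot: [3.141, -0.03, -0.003]
wrist_force: [0.3, -0.3, -1.0]
width: 0.687
grip_force: 65.7
```

>>> {"method": "drive_tool", "body": {
  "hand": [0.65,0.65],
  "offset": [
    [0,0,0.001],
    [0,0,0.002]
  ],
  "angular": [
    [0,0,0],
    [0,0,0]
  ]
}}

```text
clock: 24.55
position: [0.487, -0.2745, -0.0143]
ee_rot: [3.141, -0.03, -0.002]
wrist_force: [0.1, -1.1, -2.1]
width: 0.688
grip_force: 65.7
```

>>> {"method": "drive_tool", "body": {
  "hand": [0.65,0.65],
  "offset": [
    [0,-0.002,0.001],
    [0,-0.002,0.002]
  ],
  "angular": [
    [0,0,0],
    [0,0,0]
  ]
}}

```text
clock: 24.75
position: [0.4869, -0.2732, -0.0154]
ee_rot: [3.141, -0.03, -0.003]
wrist_force: [-0.2, 0.0, -1.2]
width: 0.684
grip_force: 65.7
```

>>> {"method": "drive_tool", "body": {
  "hand": [0.65,0.65],
  "offset": [
    [0,0,0.001],
    [0,0,0.002]
  ],
  "angular": [
    [0,0,0],
    [0,0,0]
  ]
}}

```text
clock: 24.95
position: [0.4868, -0.2732, -0.0159]
ee_rot: [3.141, -0.03, -0.004]
wrist_force: [-2.1, 2.5, 7.6]
width: 0.688
grip_force: 66.6
```

>>> {"method": "drive_tool", "body": {
  "hand": [0.65,0.65],
  "offset": [
    [0,0,0.001],
    [0,0,0.002]
  ],
  "angular": [
    [0,0,0],
    [0,0,0]
  ]
}}

```text
clock: 25.15
position: [0.4868, -0.2733, -0.0159]
ee_rot: [3.141, -0.03, -0.004]
wrist_force: [-5.1, 3.7, 12.6]
width: 0.685
grip_force: 67.4
```

Contact is gentle (about 10 N). I'll relieve it slightly, open, retract and check.

>>> {"method": "drive_tool", "body": {
  "hand": [0.65,0.72,0.85,1,1,1],
  "offset": [
    [0,0,-0.002],
    [0,0,-0.002],
    [0,0,-0.002],
    [0,0,-0.002],
    [0,0,-0.002],
    [0,0,-0.002]
  ],
  "angular": [
    [0,0,0],
    [0,0,0],
    [0,0,0],
    [0,0,0],
    [0,0,0],
    [0,0,0]
  ]
}}

```text
clock: 25.75
position: [0.4869, -0.2733, -0.0166]
ee_rot: [3.141, -0.03, -0.003]
wrist_force: [-0.1, 0.3, -0.0]
width: 0.998
grip_force: 0.0
```

>>> {"method": "drive_tool", "body": {
  "hand": [1,1,1,1,1,1,1,1,1],
  "offset": [
    [0,0,-0.02],
    [0,0,-0.08],
    [0,0,-0.18],
    [0,0,-0.27],
    [0,0.1,-0.3],
    [-0.1,0.2,-0.3],
    [-0.2,0.3,-0.3],
    [-0.2,0.36,-0.3],
    [-0.2,0.36,-0.3]
  ],
  "angular": [
    [0,0,0],
    [0,0,0],
    [0,0,0],
    [0,0,0],
    [0,0,0],
    [0,0,0],
    [0,0,0],
    [0,0,0],
    [0,0,0]
  ]
}}

```text
clock: 26.65
position: [0.3815, -0.4553, 0.1352]
ee_rot: [3.138, -0.035, -0.002]
wrist_force: [0.1, -0.3, -0.0]
width: 1.0
grip_force: 0.0
```

```bash
python3 -c "
from h import *
st()
for n in('top','side'):
  im=grab_frame(n); cv2.imwrite('pics/%s_x.png'%n,im)
  h=cv2.cvtColor(im,cv2.COLOR_BGR2HSV); q=proj(n,[.47,-.272,.041])[0].astype(int); print(n,q,im[q[1],q[0]])
  for tol in(25,40): print('board',rect(n,seg(im,tuple(q.tolist()),tol),.041))
  m=((h[...,1]<70)&(h[...,2]>90)).astype(np.uint8); 
  k=np.zeros_like(m); q=proj(n,[.489,-.273,.03])[0].astype(int); k[q[1]-50:q[1]+50,q[0]-50:q[0]+50]=1; m&=k
  c=[x for x in cv2.findContours(m,0,1)[0] if cv2.contourArea(x)>8]
  if c: c=np.vstack(c)[:,0]; print('grey px',c.min(0),c.max(0), plane(n,[c.min(0),c.max(0)],.025)[:,:2])
  print('pred board',proj(n,[[.489+a*.095,-.2735+b*.03,.041] for a,b in((1,1),(1,-1),(-1,-1),(-1,1))]).round(1).tolist())
"
```

```text
t 26.65 p [ 0.3815 -0.4553  0.1352] F [ 0.1 -0.3 -0. ] Ftool [0.1 0.3 0. ] w 85.0 g 0.0 toolx [ 1.    -0.022 -0.001] z [-0.001 -0.004 -1.   ]
top [385 263] [40 58 88]
board [488.9, -273.8, 189.9, 65.2, 0.0]
board [419.3, -187.1, 1263.0, 802.3, 87.7]
grey px [372 229] [391 291] [[ 0.56713405 -0.23143416]
 [ 0.40084912 -0.29148238]]
pred board [[377.4, 221.9], [399.5, 223.6], [396.3, 293.2], [373.6, 291.4]]
side [322 292] [ 51  73 115]
board [502.7, -263.2, 214.5, 76.3, 0.1]
board [493.2, -259.5, 233.2, 197.1, -4.6]
grey px [297 251] [362 305] [[ 0.3874041  -0.0434363 ]
 [ 0.58156703 -0.30883888]]
pred board [[361.3, 286.0], [363.0, 299.5], [296.3, 299.5], [297.0, 285.9]]
```

```bash
python3 -c "
from h import *
print(order.job_done())"
```

```text
the job is handed in; nothing more can be done
None
```

I handed the job in at about 27 s: the card is on the packed board and the dark board is on the card, both centred on it to within about 4 mm and under 2 degrees in the camera images, with the gripper clear of everything; no result was returned at hand-in.

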